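# Close the filler of a hydraulic power pack

### The arm

A 7-joint arm with a two-finger parallel gripper is mounted at the origin on the work surface. World frame = base frame: x ahead of the robot, y to its left, z up, the work surface at z = 0. Lengths are in mm, angles in rad, forces in N, time in s.
With the tool pointing down it reaches from about 400 to 850 mm from the base axis. Payload 10.4 kg.
Tool frame: the origin (TCP) lies midway between the tips of the shut fingers; the grasp point (between the pads) lies 19 mm behind it; z points along the fingers, y is the direction in which the jaws open and shut (so a half turn about z gives the same grasp; the last joint's range is limited). The gripper opens to 85 mm and grips with 20 to 120 N. Pads are 22 mm wide; open, the fingers measure 114 mm over their backs; the gripper's body (76 mm by 85 mm) begins 54 mm behind the grasp point. The pads swing forward as they close: fully open they stand 13 mm farther back than shut.
Start: joints at [-1.177, 0.332, -0.065, 1.46, 0.022, 1.35, -0.088], TCP at [253.013, 571.523, 198.138] pointing down, gripper open.
Joint ranges: [-2.6, 2.6], [-0.5, 2.12], [-1.47, 1.34], [0.16, 2.42], [-1.27, 4.41], [0.06, 2.06], [-2.6, 2.6]. Speed limits (rad/s): [2.22, 2.22, 2.79, 2.79, 3.14, 3.14, 3.14].

### API

Orientations are given as a rotation vector (axis times angle).
In Python, from bench import observe, camera, order gives the robot as it stands.
- The arm moves only by the shell command python3 -m crank 'ROWS' [FORCE]. ROWS is JSON, a list of rows, each an object of numbers: "tx", "ty", "tz": the shift along the tool's x, y, z in cm; "turn": the turn about the tool's z in degrees; "jaw": the opening in per cent of the stroke, from 0 (shut) to 100 (fully open). In form: [{"tx": .., "ty": .., "tz": .., "turn": .., "jaw": ..}, ...]. A call has 1 to 10 rows; each row is the pose to reach, as a shift and turn from the pose commanded when the call began, along the tool's axes at that moment; what a row does not reach only later rows make up. A row lasts 1/8 s, in which the tool goes at most 62.5 mm and 10.7 degrees, less where a joint would pass 70% of its speed; a pose out of reach is approached as far as the arm can. A call with a gripper value outside its range is refused whole. The fingers move at their own pace and stop on an object; FORCE is the grip in N (left out, the last holds). Time passes only in rows, so rows that repeat a pose let the fingers close. It gives the time, the measured TCP pose, the force and the opening at its end, in the units of the state.
- observe(): the state, without advancing time (a new reading comes with each control period).
- camera(name): name is "scene" or "top" or "wrist"; returns a dict with "img" (400x640x3 uint8, blue, green, red), "depth" (400x640 float32, mm along the optical axis (not along the pixel's ray), 0 where there is no reading), "fov_y" (degrees; the focal length in pixels is half the picture's height over the tangent of half this angle, whatever the lens; pixels are square), "cx", "cy" (the principal point, pixels), "R" (3x3) and "t" (3): a world point X has camera coordinates R X + t. Camera axes: x right, y down, z forward; pixel columns grow to the right and rows downward; lengths in mm; the calibration is good to about 2 mm. A picture is of the moment at which its call begins.
- order.sign_off(): hands the job in, once; it reports no verdict.
The state is a dict: "t": time; "joints": joint angles; "qvel": joint speeds; "tau": joint torques, N m; "tool_pos": TCP position; "tcp_rot": TCP orientation; "contact_force": force on the tool from outside, world axes, zero at the start; "ft_torque": the same for the moment, N m; "width": finger opening in mm.
Only numpy, scipy, OpenCV 4.12 (cv2) and the standard library are available. Lean on these libraries where they do the work, as an engineer would, in place of code of your own. Each camera call takes 0.05 s, during which the arm holds its last target.

### The job

The power pack has just been topped up: take the funnel out of its filler neck and lay it in the drip tray, then close the neck with the filler cap that lies on its side on the bench. Set the cap level on the neck, turn it back (anticlockwise from above) until its lugs drop into the start of the thread, then turn it forward (clockwise) until it is fully home. Do not knock over or push about the other things on the bench, and let go of everything at the end.

Things in the scene. Friction and masses are not known exactly. Their poses are not given: they have to be found in the camera images.
- pack: Power pack: fixed blue tank, lid 270 x 380 mm (x, y), 158 mm above the bench; origin at its underside's centre, front faces -x. On the lid: grey motor (120 mm diameter, top 344 mm above the bench) at x 35, y 95 mm; valve block and gauge (to 115 mm over the lid) round x -85, y 120; filter (64 mm diameter, 56 mm tall) at x 75, y -70; filler neck at x -55, y -105.
- neck (a point): Centre of the filler neck's upper rim, 32 mm above the lid; z up, x and y as the pack's. 26 mm hole; the rim's outside widens from 34 to 42 mm in its top 6 mm, so that a cap set down within 3 mm of the axis centres itself.
- collar (a point): Centre of the thread collar's flat top (55 mm diameter), 7 mm below the rim. Three gaps in it, 120 degrees apart, are the thread starts; how they are turned is not given and differs every time. A stop, 4 mm above the collar, closes each gap's anticlockwise end. Lugs that happen to land over the gaps drop at once.
- thread (a point): Thread's foot, 24 mm below the rim. Turned anticlockwise, at most 130 degrees, the cap's lugs slide on the collar (over a stop if they began on one), drop 11.5 mm into the gaps and meet the stops. On the collar, clockwise only runs against the stops. Once dropped, clockwise draws the cap down 6 mm in 60 degrees (self-locking), then it tightens in 15 more and stops.
- cap_mid (a point): Filler cap, 0.2 to 0.33 kg, 62 mm tall: eight-sided steel skirt, 66 mm across flats, 28 mm tall, open below, three brass lugs inside; a red bar grip on top. Point on the axis half-way up. z: axis, skirt to bar; x along the bar, y across it. Height above neck: 25 to 26 mm with lugs on the collar (29 on the stops), 13 to 15 dropped in the thread start, 7 home.
- cap_bar (a point): Centre of the cap's red bar grip, 14 mm beyond cap_mid along the axis, same axes: 16 mm thick (y), 58 mm long (x), 34 mm tall (z), its end 17 mm from the point. The cap starts lying on a flat of its skirt, axis level and 33 mm above the bench, bar's length upright: pinch the bar's thickness with the gripper slanted, turn it up 90 degrees and stand it on its skirt.
- cap: Also the filler cap; origin at the centre of the open end, 31 mm from cap_mid, same axes.
- funnel_grip (a point): Centre of the orange funnel's upright moulded grip beside its rim: 12 mm thick, 40 mm tall, standing out 39 mm from the rim, its top level with the mouth, 20 mm above the point. The funnel's axis is 72 mm away. z: spout to mouth, x from the axis out through the grip, y across its thickness.
- funnel_mid (a point): Funnel (100 mm mouth, 86 mm tall, 90 g), point on its axis half-way up, 43 mm above the spout's end; axes as funnel_grip. It starts standing in the neck, its 19 mm spout 30 mm deep: lift it 40 mm to clear. Let go low over the tray floor it tips onto its side, as it should.
- funnel: Also the funnel; origin at the spout's end, same axes.
- tray_floor (a point): Drip tray, fixed, of bright sheet metal, 250 mm along its x, 250 mm along its y, walls 32 mm high and 3 mm thick; the point is the centre of its floor, 3 mm above the bench, z up.
- oil_bottle: amber one-litre oil bottle with black cap, 84 mm diameter, 220 mm tall, standing; origin at its underside. Bystander.
- flux_jar: closed white flux jar, 60 mm diameter, 85 mm tall, standing; origin at its underside. Bystander.
- snips_green: tin snips with one green and one black handle, about 230 mm long, lying flat. Bystander.
- snips_red: tin snips with one red and one black handle, about 230 mm long, lying flat. Bystander.
- bracket: folded aluminium angle, 120 x 54 mm foot, upright leg 60 mm tall. Bystander.
- mallet: rubber mallet, black head 58 x 105 x 58 mm, wooden handle, 260 mm long, lying; origin at its underside, mid-length. Bystander.
Things that resemble listed ones, but are neither listed nor needed, are in the scene too. Of the things that look like the funnel, the middle-sized one is meant.

How it is judged:
By the outcome, as a careful person would: the job done as asked, in the order asked, and still so for the second after the job is handed in, with the robot touching nothing.
It also fails if it takes over 72 s, if anything falls off the work surface, if the arm or the gripper's body presses on something with over 40 N, if the wrist force passes 120 N, or if a joint passes its speed limit or range.

## Working session

There is one attempt and no reset: what is moved stays moved. The work goes in short steps, Python scripts to look and compute and a shell command to move; the robot and the scene stay as the last step left them, time stands still between calls to the robot, and variables do not carry over. Pictures are saved under pics/ and viewed, and the job is handed in when it is done.

```bash
ls; mkdir -p pics
cat > h.py <<'E'
import numpy as np, cv2
from bench import observe, camera, order
from scipy.spatial.transform import Rotation as Rn
def K(c):
    f=c["img"].shape[0]/2/np.tan(np.radians(c["fov_y"])/2); return f
def pt(c,u,v,d=None):
    f=K(c); d=c["depth"][int(round(v)),int(round(u))] if d is None else d
    p=np.array([(u-c["cx"])/f*d,(v-c["cy"])/f*d,d]); return np.array(c["R"]).T@(p-np.array(c["t"]))
def plane(c,u,v,z):
    f=K(c);R=np.array(c["R"]);o=-R.T@np.array(c["t"]);r=R.T@np.array([(u-c["cx"])/f,(v-c["cy"])/f,1]); return o+r*(z-o[2])/r[2]
def cloud(c):
    f=K(c);h,w=c["depth"].shape;u,v=np.meshgrid(np.arange(w),np.arange(h));d=c["depth"].astype(float)
    P=np.stack([(u-c["cx"])/f*d,(v-c["cy"])/f*d,d],-1)-np.array(c["t"]); return P@np.array(c["R"])
def proj(c,X):
    f=K(c);p=np.array(c["R"])@np.asarray(X,float)+np.array(c["t"]);return p[:2]/p[2]*f+[c["cx"],c["cy"]]
E
python3 - <<'E'
from h import *
import pickle
for n in ["scene","top","wrist"]:
    c=camera(n); cv2.imwrite(f"pics/{n}0.png",c["img"]); pickle.dump(c,open(f"{n}0.pkl","wb"))
    print(n,c["fov_y"],c["cx"],c["cy"],np.round(-np.array(c["R"]).T@np.array(c["t"])), np.round(c["R"],2).tolist())
print(observe())
E
```

```text
pics
scene 50.530513958361155 316.56091238298825 198.62912658375 [1651.  184. 1321.] [[-0.19, 0.98, -0.0], [0.69, 0.13, -0.71], [-0.7, -0.13, -0.71]]
top 56.25517399153712 325.17383533425004 194.44116518206042 [ 332.  -49. 1244.] [[-0.03, -1.0, -0.01], [-0.98, 0.03, -0.17], [0.17, 0.01, -0.99]]
wrist 59.38376770810612 322.3517680255763 204.11071898390767 [193. 599. 374.] [[0.41, 0.91, -0.0], [0.88, -0.39, 0.26], [0.24, -0.11, -0.97]]
{'t': 0.15, 'joints': array([-1.17662318,  0.33272862, -0.06471426,  1.46073795,  0.02155831,
        1.34987611, -0.08850777]), 'qvel': array([ 0.00048841, -0.00184235,  0.00063109, -0.00442637, -0.00048842,
        0.00328415,  0.00114886]), 'tau': array([ 6.68419561e-04, -6.25828457e+01,  4.89383633e-02, -3.91849422e+01,
        1.61152706e-02,  7.53884437e-03,  1.20911286e-04]), 'tool_pos': array([252.86096719, 571.2269675 , 197.50252765]), 'tcp_rot': array([-6.49871917e-01, -3.07341603e+00,  1.62475251e-03]), 'contact_force': array([-0.3485494 , -0.4629851 , -0.17046461]), 'ft_torque': array([ 0.0530731 ,  0.00599684, -0.05091035]), 'width': 85.30217110262664}
```

View pics/scene0.png

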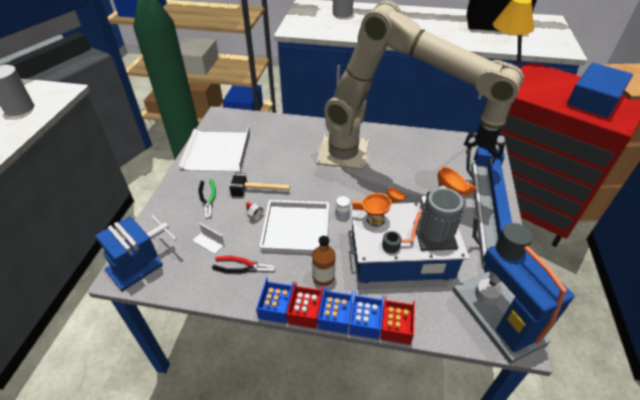

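View pics/top0.png

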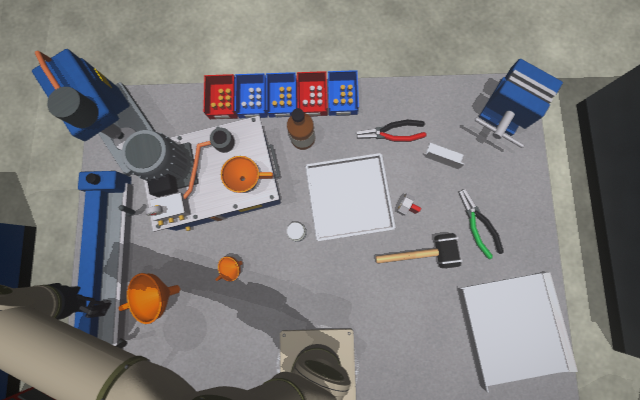

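View pics/wrist0.png

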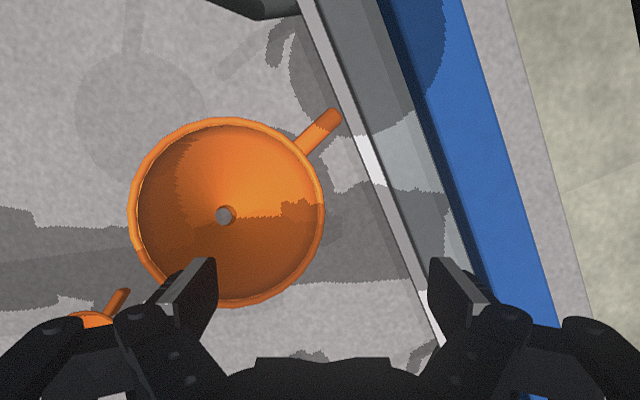

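Run:
```python
from h import *
import pickle
c=pickle.load(open("top0.pkl","rb")); s=pickle.load(open("scene0.pkl","rb"))
def crop(c,a,b,x0,x1,sc): 
    return cv2.resize(c["img"][a:b,x0:x1],None,fx=sc,fy=sc,interpolation=cv2.INTER_CUBIC)
cv2.imwrite("pics/c1.png",crop(c,110,290,200,400,4)[:600])
cv2.imwrite("pics/c2.png",crop(c,150,400,380,580,3)[:600,:])
cv2.imwrite("pics/c3.png",crop(s,120,280,170,400,3))
P=cloud(c);print("funnels", [np.round(pt(c,u,v)) for u,v in [(240,195),(230,258),(150,280)]])
for u,v in [(350,197),(350,230),(515,330),(500,300),(560,320),(312,197),(386,200)]: print(u,v,np.round(P[v,u]))
```

```text
funnels [array([529., 212., 152.]), array([346., 261.,  71.]), array([286., 507.,  70.])]
350 197 [ 537. -123.    4.]
350 230 [ 427. -118.    1.]
515 330 [  96. -626.   -1.]
500 300 [ 190. -586.    5.]
560 320 [ 126. -758.   21.]
312 197 [536.   4.  33.]
386 200 [ 524. -243.    1.]
```

View pics/c1.png

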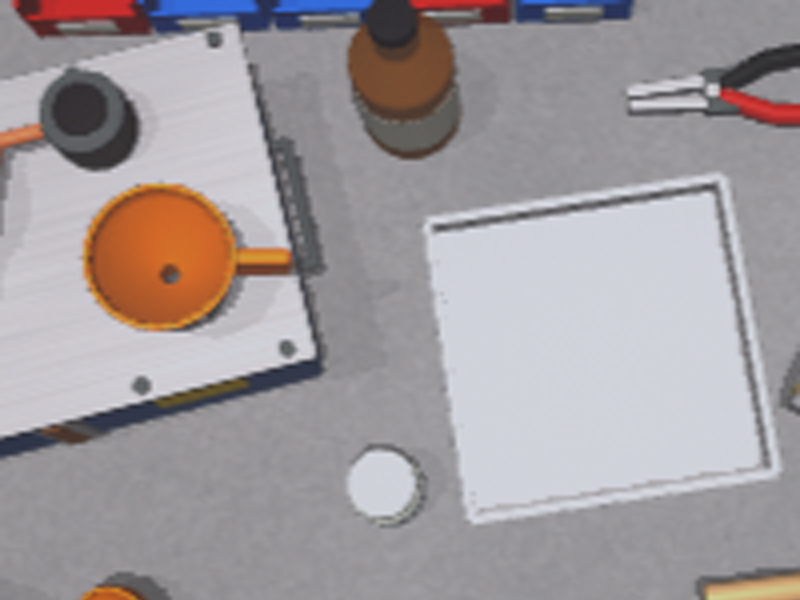

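View pics/c2.png

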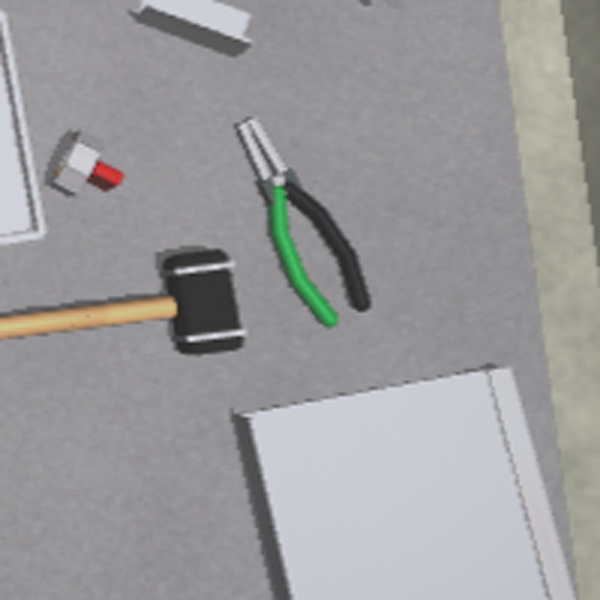

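View pics/c3.png

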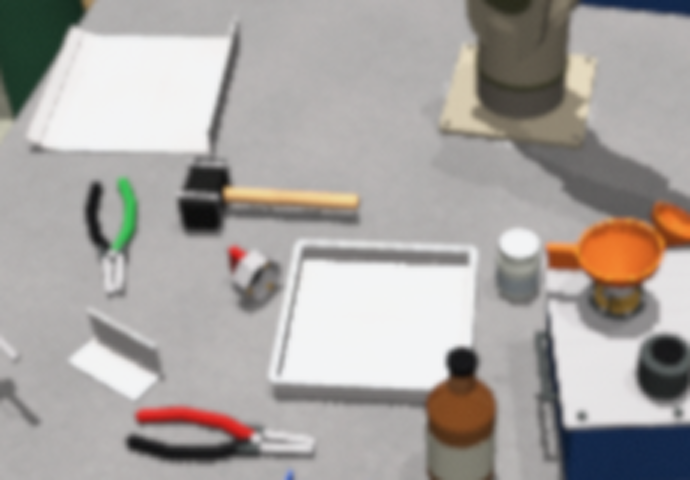

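Top view shows three orange funnels: the large one at (147,298), the one in the neck at (240,174) and the small one at (229,267). The middle-sized one is in the neck, confirmed in the crop. There are two trays: (350,197) has four walls and is about 250 mm square, so it is the drip tray. The one at (515,330) is a folded sheet. The cap lies at (408,204), its open end facing the tray.

Run:
```python
from h import *
import pickle
c=pickle.load(open("top0.pkl","rb")); s=pickle.load(open("scene0.pkl","rb"))
P=cloud(c)
hsv=cv2.cvtColor(c["img"],cv2.COLOR_BGR2HSV)
m=cv2.inRange(hsv,(5,150,90),(22,255,255)); sub=np.zeros_like(m); sub[145:200,215:278]=m[145:200,215:278]
n,l,st,ce=cv2.connectedComponentsWithStats(sub); i=1+np.argmax(st[1:,4]); M=(l==i).astype(np.uint8)
print(st[i]); Mo=cv2.morphologyEx(M,cv2.MORPH_OPEN,np.ones((13,13),np.uint8))
cn=max(cv2.findContours(Mo,0,1)[0],key=len); e=cv2.fitEllipse(cn); print("ell",e)
ctr=plane(c,*e[0],246); print("mouth ctr",ctr.round(1))
g=(M>0)&(Mo==0); v,u=np.where(g&(np.arange(640)[None]>e[0][0]+19)); print(len(u))
q=np.array([plane(c,a,b,246) for a,b in zip(u,v)]); gm=q.mean(0); print("grip px mean",u.mean(),v.mean(),gm.round(1), "ang",np.degrees(np.arctan2(*(gm-ctr)[[1,0]])), np.linalg.norm((gm-ctr)[:2]), (u.min(),u.max(),v.min(),v.max()))
# z of funnel grip by depth
print("depth z",np.percentile(P[g][:,2],[10,50,90]), "rim z", np.percentile(P[Mo>0][:,2],[50,90,99]))
# tray
T=(P[...,2]>26)&(P[...,2]<40); 
T[:150]=0;T[245:]=0;T[:,:300]=0;T[:,400:]=0
pts=P[T][:,:2].astype(np.float32); r=cv2.minAreaRect(pts); print("tray",r)
# cap
hsvr=cv2.inRange(hsv,(170,120,80),(180,255,255))|cv2.inRange(hsv,(0,120,80),(4,255,255)); 
rr=np.zeros_like(hsvr); rr[185:225,395:430]=hsvr[185:225,395:430]; v,u=np.where(rr>0); print("red",len(u),u.mean(),v.mean())
B=P[rr>0]; top=B[B[:,2]>50]; print("bar top", np.round(B[:,2],0)[:5], top.mean(0).round(1),len(top), cv2.minAreaRect(top[:,:2].astype(np.float32)))
Q=P[185:225,392:430].reshape(-1,3); Q=Q[Q[:,2]>12]; print(np.round(Q.mean(0),1),cv2.minAreaRect(Q[:,:2].astype(np.float32)), Q[:,2].max())
R=Rn.from_rotvec(observe()["tcp_rot"]).as_matrix(); print("tool R\n",R.round(3))
```

```text
[ 221  156   52   36 1134]
ell ((237.78306579589844, 171.41978454589844), (28.635417938232422, 37.57807159423828), 60.115238189697266)
mouth ctr [577.6 196.6 246. ]
83
grip px mean 263.30120481927713 174.0722891566265 [567.9 126.4 246. ] ang -97.86260854220664 70.85521081328285 (np.int64(257), np.int64(272), np.int64(168), np.int64(179))
depth z [199.17928041 224.46334069 245.11198235] rim z [219.66847539 244.20092174 251.82646007]
tray ((534.60205078125, -104.68083190917969), (258.7226257324219, 331.0253601074219), 7.004278659820557)
red 47 415.40425531914894 207.6595744680851
bar top [59. 63. 63. 65. 64.] [ 486.9 -325.9   61.1] 46 ((487.2227783203125, -325.94268798828125), (29.456445693969727, 13.98742961883545), 58.26461410522461)
[ 488.  -293.5   85.7] ((410.37274169921875, -201.93853759765625), (70.4453353881836, 335.83135986328125), 39.143768310546875) 1243.9163368698653
tool R
 [[-0.914  0.405 -0.   ]
 [ 0.405  0.914 -0.001]
 [ 0.    -0.001 -1.   ]]
```

Run:
```python
from h import *
import pickle
c=pickle.load(open("top0.pkl","rb"))
P=cloud(c); hsv=cv2.cvtColor(c["img"],cv2.COLOR_BGR2HSV)
m=cv2.inRange(hsv,(3,120,60),(24,255,255)); sub=np.zeros_like(m); sub[145:205,219:278]=m[145:205,219:278]
n,l,st,ce=cv2.connectedComponentsWithStats(sub); i=1+np.argmax(st[1:,4]); M=(l==i).astype(np.uint8)
cn=max(cv2.findContours(M,0,1)[0],key=len)[:,0,:].astype(float)
q=np.array([plane(c,a,b,246) for a,b in cn])[:,:2]
# circle fit radius 50 robust
from scipy.optimize import least_squares
a=least_squares(lambda p:np.hypot(*(q-p[:2]).T)-p[2],[570,197,50],loss='soft_l1',f_scale=2); print("circ",a.x, proj(c,[*a.x[:2],246]))
d=q-a.x[:2]; rr=np.hypot(*d.T); print("gripdir",d[rr>75].mean(0), np.degrees(np.arctan2(*d[(rr>70)].mean(0)[::-1])), rr.max())
# tray corners from picture c1: px
for x,y,z in [(427,222,33),(722,178,33),(777,476,33),(472,522,33)]:
    print("tray", plane(c,200+x/4,110+y/4,z).round(1))
# lid corners
for x,y in [(237,27),(320,362)]: print("lid",plane(c,200+x/4,110+y/4,158).round(1))
# bar top quad from c2
im=cv2.resize(c["img"][185:225,392:432],None,fx=14,fy=14,interpolation=cv2.INTER_CUBIC); cv2.imwrite("pics/cap.png",im)
s=pickle.load(open("scene0.pkl","rb"));im=cv2.resize(s["img"][195:228,238:270],None,fx=16,fy=16,interpolation=cv2.INTER_CUBIC); cv2.imwrite("pics/cap_s.png",im)
```

```text
circ [571.46736677 190.06509445  51.89984685] [240.12951314 173.53752748]
gripdir [ -5.56243458 -82.7321017 ] -93.86926478995807 87.79739898165197
tray [643.1  18.9  33. ]
tray [ 673.  -228.4   33. ]
tray [ 423.2 -259.2   33. ]
tray [393.6 -12.3  33. ]
lid [769.3 154.3 158. ]
lid [507.5  92.7 158. ]
```

View pics/cap.png

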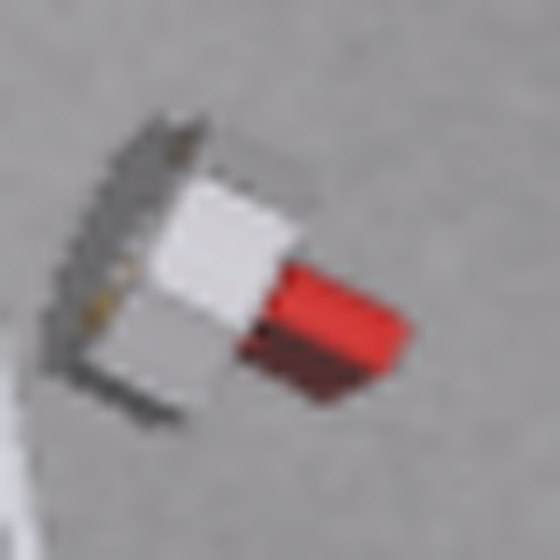

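```bash
python3 -m crank '[{"tz":-6,"jaw":100},{"tz":-12,"jaw":100},{"tx":-47,"ty":-28.7,"tz":-12.2,"turn":70,"jaw":100},{"tx":-47,"ty":-28.7,"tz":-12.2,"turn":70,"jaw":100},{"tx":-47,"ty":-28.7,"tz":-12.2,"turn":70,"jaw":100},{"tx":-47,"ty":-28.7,"tz":-12.2,"turn":70,"jaw":100},{"tx":-47,"ty":-28.7,"tz":-12.2,"turn":70,"jaw":100},{"tx":-47,"ty":-28.7,"tz":-12.2,"turn":70,"jaw":100},{"tx":-47,"ty":-28.7,"tz":-12.2,"turn":70,"jaw":100},{"tx":-47,"ty":-28.7,"tz":-12.2,"turn":70,"jaw":100}]' 40
python3 - <<'E'
from h import *
o=observe();print(o["t"],o["tool_pos"],o["joints"].round(2)); print(Rn.from_rotvec(o["tcp_rot"]).as_matrix().round(3))
E
```

```text
0.15 [252.86096719 571.2269675  197.50252765] [-1.18  0.33 -0.06  1.46  0.02  1.35 -0.09]
[[-0.914  0.405 -0.   ]
 [ 0.405  0.914 -0.001]
 [ 0.    -0.001 -1.   ]]validation failed for argument at $[0]...
```

```bash
python3 -m crank '[{"tx":0,"ty":0,"tz":-6,"turn":0,"jaw":100},{"tx":0,"ty":0,"tz":-12,"turn":0,"jaw":100},{"tx":-47,"ty":-28.7,"tz":-12.2,"turn":70,"jaw":100},{"tx":-47,"ty":-28.7,"tz":-12.2,"turn":70,"jaw":100},{"tx":-47,"ty":-28.7,"tz":-12.2,"turn":70,"jaw":100},{"tx":-47,"ty":-28.7,"tz":-12.2,"turn":70,"jaw":100},{"tx":-47,"ty":-28.7,"tz":-12.2,"turn":70,"jaw":100},{"tx":-47,"ty":-28.7,"tz":-12.2,"turn":70,"jaw":100},{"tx":-47,"ty":-28.7,"tz":-12.2,"turn":70,"jaw":100},{"tx":-47,"ty":-28.7,"tz":-12.2,"turn":70,"jaw":100}]' 40
python3 - <<'E'
from h import *
o=observe();print(o["t"],o["tool_pos"],o["joints"].round(2)); print(Rn.from_rotvec(o["tcp_rot"]).as_matrix().round(3))
E
```

```text
t: 1.4
tool_pos: [538.4, 158.7, 319.9]
tcp_rot: [-2.297, -2.143, -0.0]
contact_force: [0.9, 0.9, -0.3]
width: 85.7
1.4 [538.44524418 158.73262817 319.92815388] [-0.7   0.15  0.38  1.44 -0.06  1.56 -0.39]
[[ 0.069  0.998  0.   ]
 [ 0.998 -0.069  0.   ]
 [ 0.     0.    -1.   ]]
```

Run:
```python
from h import *
import pickle
c=camera("wrist"); cv2.imwrite("pics/w1.png",c["img"]); pickle.dump(c,open("w1.pkl","wb"))
for n,X in dict(mouth=[571,190,246],grip=[566,118,246]).items(): print(n,proj(c,X))
```

```text
mouth [364.98187635 157.63076468]
grip [361.9772735  251.74286538]
```

View pics/w1.png

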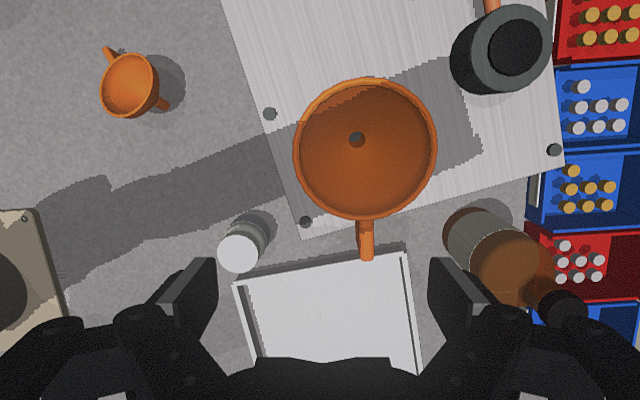

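Run:
```python
from h import *
import pickle
c=pickle.load(open("w1.pkl","rb")); hsv=cv2.cvtColor(c["img"],cv2.COLOR_BGR2HSV)
m=cv2.inRange(hsv,(3,120,60),(24,255,255)); m[:,:280]=0;m[:,445:]=0;m[:70]=0;m[270:]=0
n,l,st,ce=cv2.connectedComponentsWithStats(m); i=1+np.argmax(st[1:,4]); M=(l==i).astype(np.uint8)
cn=max(cv2.findContours(M,0,1)[0],key=len)[:,0,:].astype(float)
q=np.array([plane(c,a,b,246) for a,b in cn])[:,:2]
from scipy.optimize import least_squares
k=cn[:,1]<205
a=least_squares(lambda p:np.hypot(*(q[k]-p[:2]).T)-p[2],[570,190,50],loss='soft_l1',f_scale=2); print("circ",a.x)
v,u=np.where((M>0)&(np.arange(400)[:,None]>228)&(np.arange(400)[:,None]<254)); 
for r in (230,240,250): w=u[v==r]; print(r,w.min(),w.max(),[plane(c,x,r,246)[:2].round(1) for x in (w.min(),w.max())])
print(cn[:,1].max(), plane(c,367,cn[:,1].max(),246))
```

```text
circ [570.69082535 193.56223154  50.82266058]
230 356 373 [array([562.2, 135.9]), array([575., 135.])]
240 356 373 [array([561.9, 127.9]), array([574.7, 127. ])]
250 359 373 [array([563.8, 119.6]), array([574.5, 118.9])]
260.0 [569.59542077 110.88101894 246.        ]
```

```bash
python3 -m crank '[{"tx":-3.75,"ty":3.3,"tz":0,"turn":-2.5,"jaw":100},{"tx":-3.75,"ty":3.3,"tz":5,"turn":-2.5,"jaw":60},{"tx":-3.75,"ty":3.3,"tz":11.1,"turn":-2.5,"jaw":60},{"tx":-3.75,"ty":3.3,"tz":11.1,"turn":-2.5,"jaw":60},{"tx":-3.75,"ty":3.3,"tz":11.1,"turn":-2.5,"jaw":0},{"tx":-3.75,"ty":3.3,"tz":11.1,"turn":-2.5,"jaw":0},{"tx":-3.75,"ty":3.3,"tz":11.1,"turn":-2.5,"jaw":0},{"tx":-3.75,"ty":3.3,"tz":11.1,"turn":-2.5,"jaw":0}]' 40
python3 - <<'E'
from h import *
c=camera("wrist"); cv2.imwrite("pics/w2.png",c["img"])
E
```

```text
t: 2.45
tool_pos: [568.4, 121.0, 209.7]
tcp_rot: [2.248, 2.194, 0.002]
contact_force: [-0.0, -0.2, 0.1]
width: -0.2
```

View pics/w2.png

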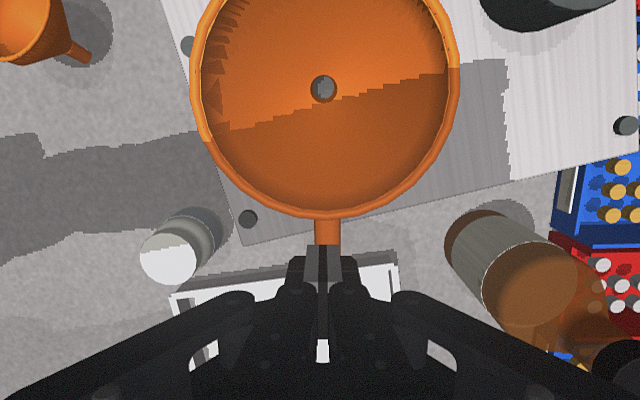

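Run:
```python
from h import *
c=camera("wrist"); cv2.imwrite("pics/w3.png",cv2.resize(c["img"][200:380,240:410],None,fx=3.3,fy=3.3,interpolation=cv2.INTER_CUBIC))
s=camera("scene");cv2.imwrite("pics/s3.png",cv2.resize(s["img"][140:290,310:480],None,fx=4,fy=4,interpolation=cv2.INTER_CUBIC)); 
o=observe(); p=o["tool_pos"]; print(p,o["width"], proj(c,p), proj(c,p+[0,0,19]), proj(c,[568.5,121,246]))
P=cloud(c)
for u,v in [(328,222),(328,232),(328,242),(322,260),(322,300),(335,260),(308,265)]: print(u,v,P[v,u].round(1))
```

```text
[568.15828764 120.89121172 209.11677642] -0.07448423579638086 [322.0054711  238.49784025] [321.95180842 252.48904728] [322.67054961 268.49040628]
328 222 [571.3 139.6 238.2]
328 232 [571.2 135.1 238.8]
328 242 [571.1 130.4 238.8]
322 260 [568.5 133.1 264.1]
322 300 [568.4 125.6 279.9]
335 260 [573.4 132.4 262.7]
308 265 [563.4 133.2 268.3]
```

View pics/w3.png

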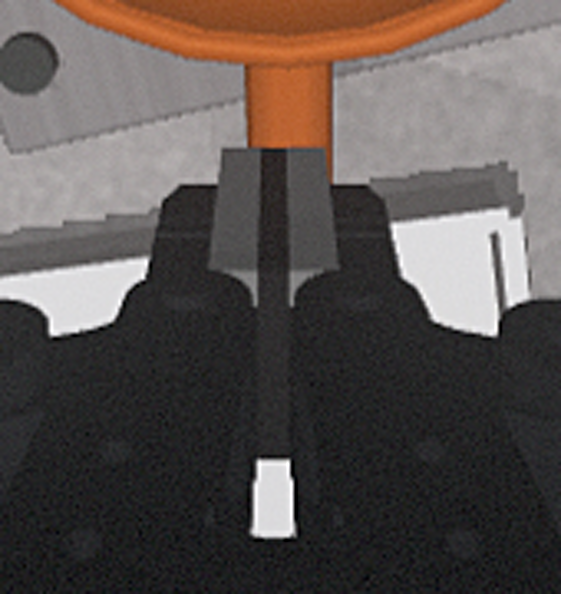

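View pics/s3.png

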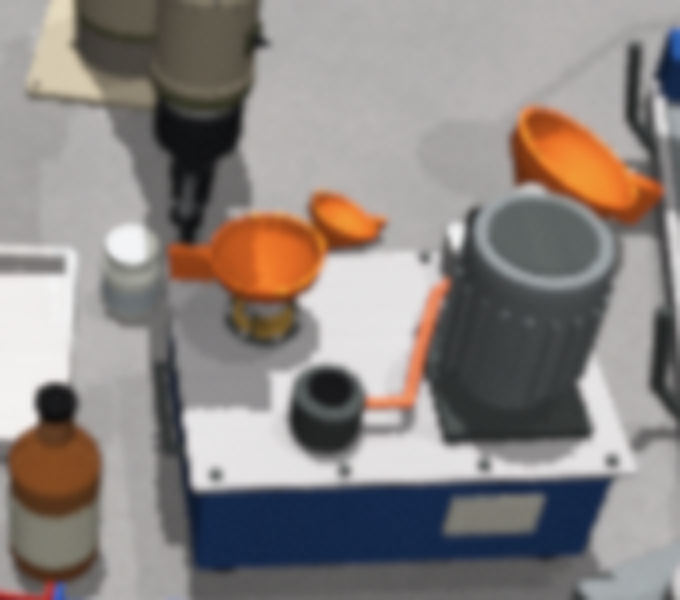

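Run:
```python
from h import *
s=camera("scene"); t=camera("top"); 
o=observe(); p=o["tool_pos"]
for n,X in dict(tcp=p,grasp=p+[0,0,19],griptop=[569,121,246],gripend=[569,105,246]).items():
    a=proj(s,X); print(n,a.round(1),((a-[310,140])*4).round(), proj(t,X).round(1))
P=cloud(s)
print(P[203:212:2,354:364:2][...,:].round(0).reshape(-1,3))
cv2.imwrite("pics/t3.png",cv2.resize(t["img"][140:220,210:310],None,fx=7,fy=7,interpolation=cv2.INTER_CUBIC)); 
cv2.imwrite("pics/s4.png",cv2.resize(s["img"][175:225,340:400],None,fx=11,fy=11,interpolation=cv2.INTER_CUBIC));
```

```text
tcp [356.1 206.6] [184. 266.] [267.5 176.9]
grasp [356.4 202.9] [186. 252.] [266.4 175.4]
griptop [356.7 199.6] [187. 238.] [265.3 173.6]
gripend [352.3 199. ] [169. 236.] [271.1 173.5]
[[580. 113. 238.]
 [575. 120. 235.]
 [576. 127. 237.]
 [575. 134. 236.]
 [577. 141. 240.]
 [581. 114. 229.]
 [575. 120. 224.]
 [574. 127. 224.]
 [573. 135. 225.]
 [586. 142. 240.]
 [577. 114. 215.]
 [577. 121. 216.]
 [576. 128. 216.]
 [576. 135. 217.]
 [574. 143. 217.]
 [573. 114. 200.]
 [575. 122. 203.]
 [574. 129. 203.]
 [575. 136. 206.]
 [581. 144. 213.]
 [543. 113. 157.]
 [540. 120. 156.]
 [544. 128. 162.]
 [544. 135. 163.]
 [539. 143. 159.]]
```

View pics/s4.png

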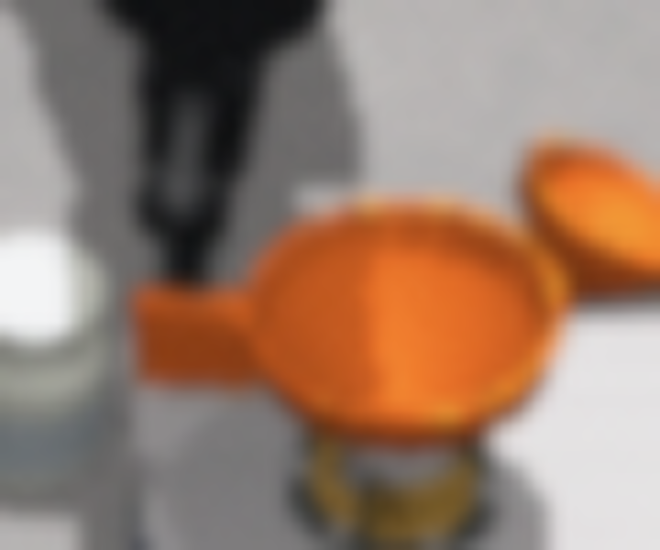

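View pics/t3.png

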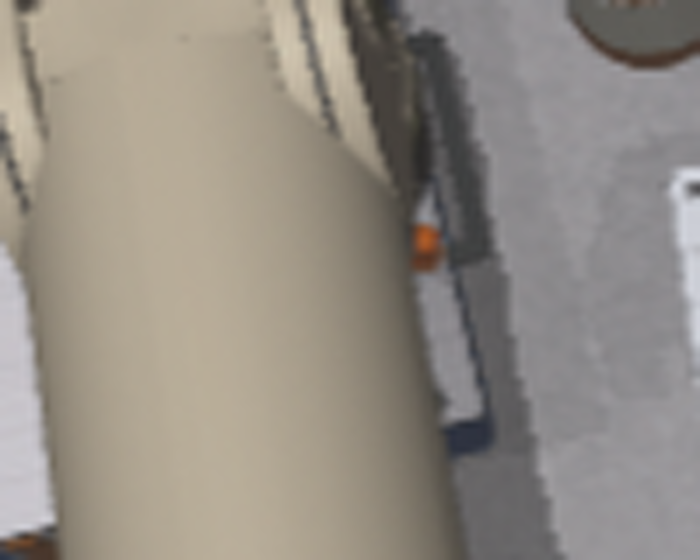

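Run:
```python
from h import *
c=camera("wrist");P=cloud(c); 
for v in range(238,286,4): print(v,[P[v,u].round(0).tolist() for u in (309,315,328,335)])
for z in (209,219,229,239,249,259): print(z, proj(c,[568,132,z]).round(), proj(c,[568,110,z]).round())
o=observe(); print(o["joints"].round(3),o["tool_pos"],o["width"],o["contact_force"])
```

```text
238 [[550.0, 43.0, 0.0], [565.0, 132.0, 236.0], [571.0, 132.0, 238.0], [574.0, 132.0, 239.0]]
242 [[550.0, 38.0, 1.0], [565.0, 129.0, 236.0], [571.0, 130.0, 238.0], [574.0, 131.0, 239.0]]
246 [[563.0, 133.0, 250.0], [565.0, 132.0, 247.0], [571.0, 132.0, 248.0], [574.0, 132.0, 248.0]]
250 [[563.0, 133.0, 253.0], [565.0, 132.0, 252.0], [571.0, 132.0, 252.0], [574.0, 133.0, 254.0]]
254 [[563.0, 133.0, 256.0], [566.0, 132.0, 256.0], [571.0, 132.0, 257.0], [573.0, 133.0, 257.0]]
258 [[563.0, 133.0, 261.0], [566.0, 133.0, 261.0], [571.0, 133.0, 261.0], [573.0, 133.0, 261.0]]
262 [[564.0, 133.0, 265.0], [566.0, 133.0, 264.0], [571.0, 133.0, 264.0], [573.0, 132.0, 264.0]]
266 [[564.0, 133.0, 268.0], [566.0, 133.0, 268.0], [571.0, 132.0, 267.0], [573.0, 132.0, 268.0]]
270 [[564.0, 133.0, 272.0], [566.0, 133.0, 272.0], [570.0, 133.0, 272.0], [573.0, 132.0, 271.0]]
274 [[564.0, 133.0, 274.0], [566.0, 133.0, 275.0], [570.0, 133.0, 274.0], [573.0, 132.0, 274.0]]
278 [[564.0, 133.0, 277.0], [566.0, 133.0, 277.0], [570.0, 132.0, 277.0], [573.0, 133.0, 277.0]]
282 [[564.0, 132.0, 280.0], [566.0, 133.0, 280.0], [570.0, 133.0, 280.0], [573.0, 132.0, 279.0]]
209 [322. 219.] [323. 257.]
219 [322. 225.] [323. 265.]
229 [321. 232.] [323. 274.]
239 [321. 239.] [323. 284.]
249 [321. 248.] [323. 295.]
259 [321. 258.] [323. 308.]
[-0.631  0.232  0.407  1.588 -0.094  1.341 -0.237] [568.0669154  120.88758174 208.90983249] -0.07077841080218776 [-0.39208439  0.62007857 -0.20054617]
```

The wrist and scene depths agree that the fingertips are really at z≈247, about 38 mm above the reported TCP, and that they shut just above the grip (its top is at z≈240). I'll open, go down and close again.

```bash
python3 -m crank '[{"tx":0,"ty":0.25,"tz":0,"turn":0,"jaw":55},{"tx":0,"ty":0.25,"tz":0,"turn":0,"jaw":55},{"tx":0,"ty":0.25,"tz":0,"turn":0,"jaw":55},{"tx":0,"ty":0.25,"tz":4.2,"turn":0,"jaw":55},{"tx":0,"ty":0.25,"tz":4.2,"turn":0,"jaw":55},{"tx":0,"ty":0.25,"tz":4.2,"turn":0,"jaw":0},{"tx":0,"ty":0.25,"tz":4.2,"turn":0,"jaw":0},{"tx":0,"ty":0.25,"tz":4.2,"turn":0,"jaw":0},{"tx":0,"ty":0.25,"tz":4.2,"turn":0,"jaw":0}]' 40
python3 - <<'E'
from h import *
c=camera("wrist"); cv2.imwrite("pics/w4.png",c["img"]); P=cloud(c)
print([P[v,315].round(0).tolist() for v in range(215,260,6)])
E
```

```text
t: 3.88
tool_pos: [570.8, 120.8, 168.1]
tcp_rot: [2.248, 2.195, 0.002]
contact_force: [-4.5, -1.8, 5.9]
width: 11.5
[[569.0, 150.0, 222.0], [569.0, 149.0, 224.0], [569.0, 148.0, 228.0], [569.0, 147.0, 232.0], [569.0, 146.0, 235.0], [569.0, 146.0, 239.0], [569.0, 144.0, 240.0], [569.0, 142.0, 241.0]]
```

View pics/w4.png

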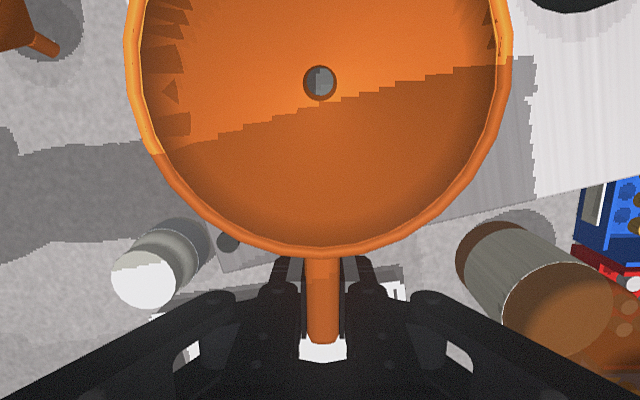

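```bash
python3 -m crank '[{"tx":0,"ty":0,"tz":-3,"turn":0,"jaw":0},{"tx":0,"ty":0,"tz":-7,"turn":0,"jaw":0},{"tx":-4,"ty":-0.5,"tz":-8,"turn":0,"jaw":0},{"tx":-10,"ty":-1,"tz":-8,"turn":0,"jaw":0},{"tx":-16,"ty":-1.5,"tz":-8,"turn":0,"jaw":0},{"tx":-22,"ty":-2,"tz":-8,"turn":0,"jaw":0},{"tx":-28,"ty":-2.7,"tz":-8,"turn":0,"jaw":0},{"tx":-31.2,"ty":-2.7,"tz":-6,"turn":0,"jaw":0},{"tx":-31.2,"ty":-2.7,"tz":-2,"turn":0,"jaw":0},{"tx":-31.2,"ty":-2.7,"tz":-2,"turn":0,"jaw":0}]'
python3 - <<'E'
from h import *
s=camera("scene"); cv2.imwrite("pics/s5.png",cv2.resize(s["img"][120:270,200:400],None,fx=4,fy=4,interpolation=cv2.INTER_CUBIC))
t=camera("top"); cv2.imwrite("pics/t5.png",t["img"])
E
```

```text
t: 5.18
tool_pos: [534.6, -190.1, 184.9]
tcp_rot: [-2.246, -2.191, 0.004]
contact_force: [0.3, -0.1, -1.0]
width: 11.4
```

View pics/s5.png

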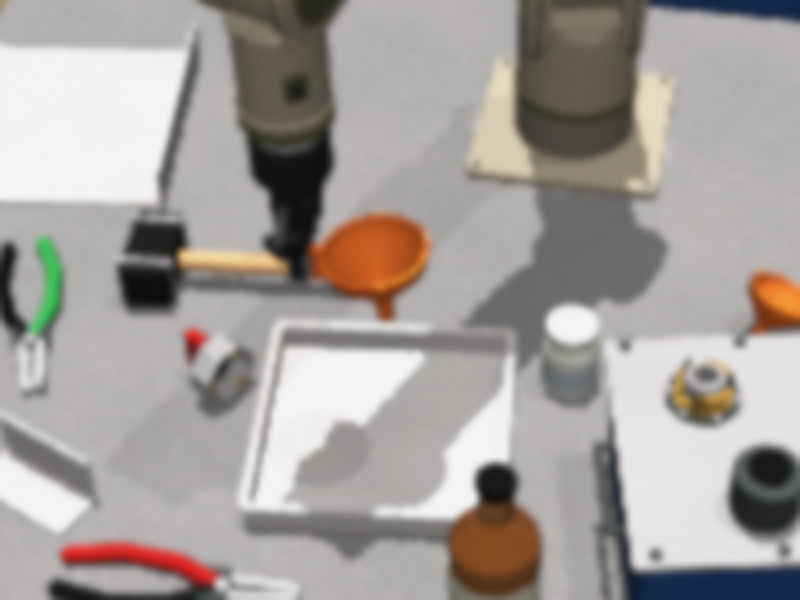

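View pics/t5.png

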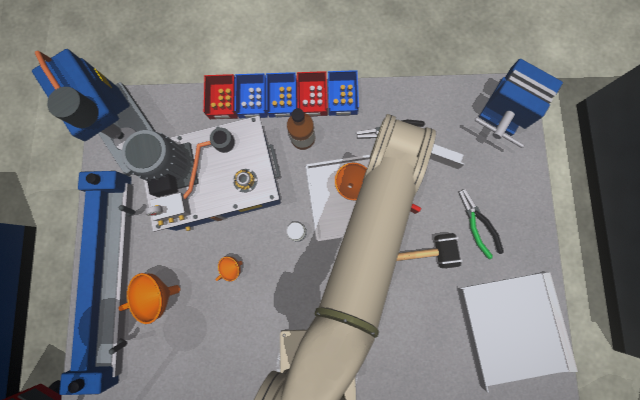

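```bash
python3 -m crank '[{"tx":0.3,"ty":0,"tz":5,"turn":0,"jaw":0},{"tx":0.3,"ty":0,"tz":11,"turn":0,"jaw":0},{"tx":0.3,"ty":0,"tz":15,"turn":0,"jaw":0},{"tx":0.3,"ty":0,"tz":16.7,"turn":0,"jaw":0},{"tx":0.3,"ty":0,"tz":16.7,"turn":0,"jaw":0},{"tx":0.3,"ty":0,"tz":16.7,"turn":0,"jaw":0}]'
python3 - <<'E'
from h import *
s=camera("scene"); cv2.imwrite("pics/s6.png",cv2.resize(s["img"][150:270,220:380],None,fx=5,fy=5,interpolation=cv2.INTER_CUBIC))
E
```

```text
t: 6.02
tool_pos: [537.8, -187.8, 22.1]
tcp_rot: [2.246, 2.193, 0.003]
contact_force: [1.1, 0.9, -0.9]
width: 11.6
```

View pics/s6.png

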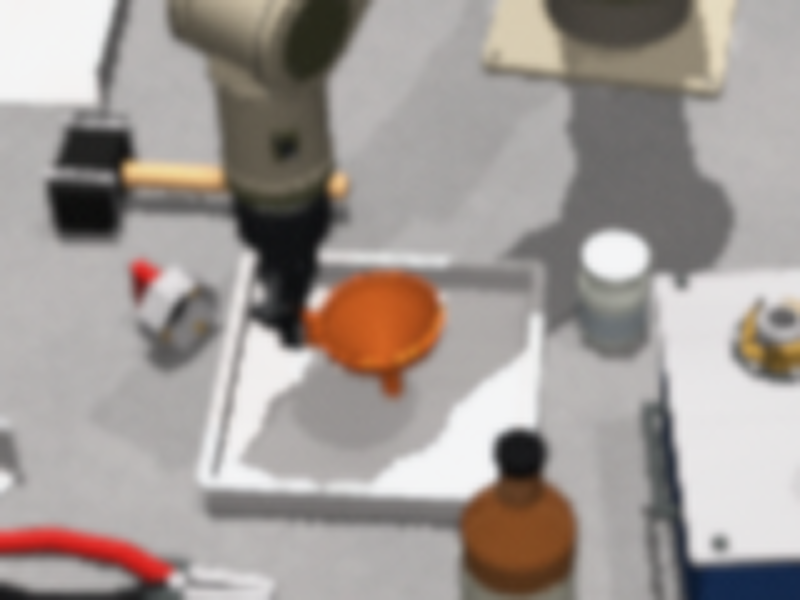

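```bash
python3 -m crank '[{"tx":0,"ty":0,"tz":0.7,"turn":0,"jaw":0},{"tx":0,"ty":0,"tz":0.7,"turn":0,"jaw":0},{"tx":0,"ty":0,"tz":0.7,"turn":0,"jaw":70},{"tx":0,"ty":0,"tz":0.7,"turn":0,"jaw":70},{"tx":0,"ty":0,"tz":0.7,"turn":0,"jaw":70},{"tx":0,"ty":0,"tz":0.7,"turn":0,"jaw":70},{"tx":0,"ty":0,"tz":-4,"turn":0,"jaw":70},{"tx":0,"ty":0,"tz":-10,"turn":0,"jaw":70},{"tx":0,"ty":0,"tz":-16,"turn":0,"jaw":100}]'
python3 - <<'E'
from h import *
s=camera("scene"); cv2.imwrite("pics/s7.png",cv2.resize(s["img"][150:270,220:380],None,fx=5,fy=5,interpolation=cv2.INTER_CUBIC))
E
```

```text
t: 7.2
tool_pos: [535.8, -187.4, 181.7]
tcp_rot: [-2.248, -2.194, 0.0]
contact_force: [1.3, 0.2, -1.5]
width: 76.0
```

View pics/s7.png

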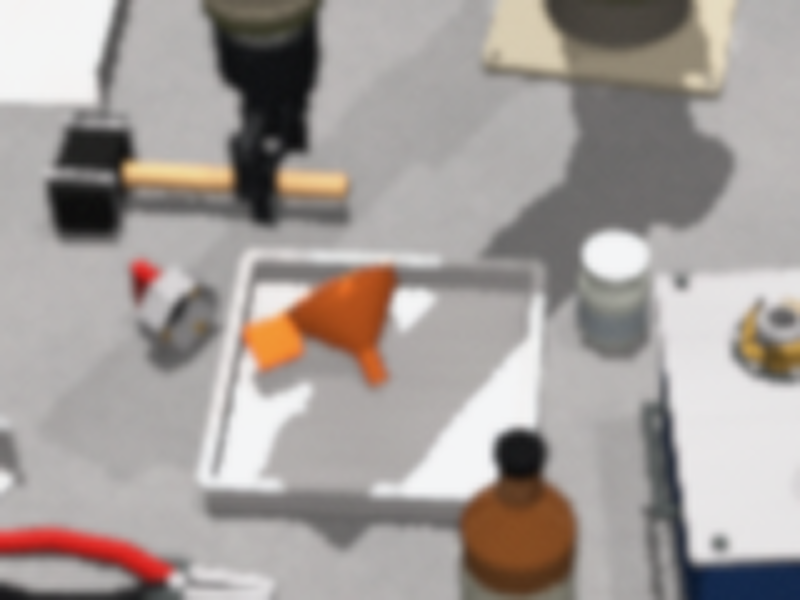

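Run:
```python
from h import *
import pickle
c=pickle.load(open("top0.pkl","rb"))
def q(x,y,z): return plane(c,392+(x+.5)/14-.5,185+(y+.5)/14-.5,z)
for n,L,z in [("skirt",[(205,180),(300,235),(245,330),(150,270)],66),("bar",[(295,265),(412,325),(385,370),(265,305)],62)]:
    X=np.array([q(*p,z) for p in L]); print(n,X.round(1).tolist()); 
    a=(X[1]+X[2]-X[0]-X[3])/2; print(" axis dir deg",np.degrees(np.arctan2(a[1],a[0])),np.linalg.norm(a)," ctr",X.mean(0).round(1), "edge mids",((X[0]+X[3])/2).round(1),((X[1]+X[2])/2).round(1))
# neck in t5
t=camera("top"); cv2.imwrite("pics/nk.png",cv2.resize(t["img"][160:200,225:265],None,fx=14,fy=14,interpolation=cv2.INTER_CUBIC))
print(observe()["joints"].round(2))
```

```text
skirt [[520.0, -297.4, 66.0], [506.7, -318.1, 66.0], [485.4, -304.2, 66.0], [499.7, -283.6, 66.0]]
 axis dir deg -123.86771233637528 24.804856773694645  ctr [ 502.9 -300.8   66. ] edge mids [ 509.8 -290.5   66. ] [ 496.  -311.1   66. ]
bar [[500.4, -317.4, 62.0], [485.9, -342.9, 62.0], [475.8, -336.0, 62.0], [491.5, -309.9, 62.0]]
 axis dir deg -120.36021583069665 29.899195130492355  ctr [ 488.4 -326.6   62. ] edge mids [ 495.9 -313.7   62. ] [ 480.8 -339.5   62. ]
[-0.27  0.23  0.63  1.66 -0.14  1.28  0.35]
```

View pics/nk.png

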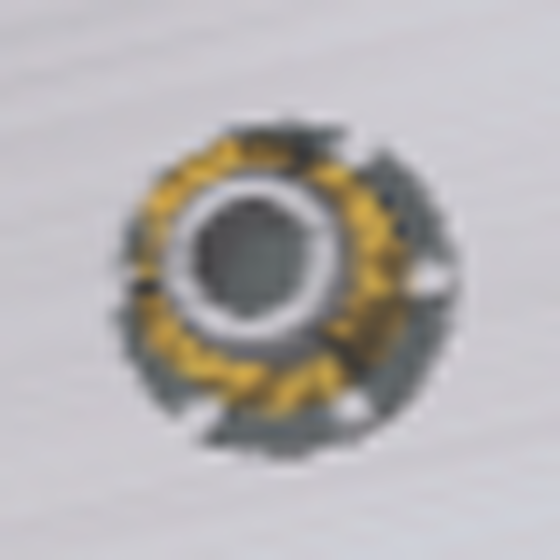

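Run:
```python
from h import *
import pickle
c=pickle.load(open("w1.pkl","rb")); P=cloud(c)
print("lid w1",[P[v,u].round(1).tolist() for u,v in [(280,60),(420,60),(500,120),(320,90)]]," bench",P[60,50].round(1), "jar top",P[253,238].round(1), "rim",[P[v,u].round(1).tolist() for u,v in [(365,82),(297,150),(433,150),(365,217),(366,240)]])
c=camera("top"); P=cloud(c); print("neck", plane(c,225+251/14,160+257/14,190).round(1), "lid", P[160:170,200:260:10][...,2].mean(), P[205:210,240:270][...,2].mean())
s=camera("scene");P=cloud(s); print("scene lid",P[225:228,400:410,2].mean())
t=camera("top"); cv2.imwrite("pics/t8.png",cv2.resize(t["img"][140:260,290:430],None,fx=5,fy=5,interpolation=cv2.INTER_CUBIC))
o=observe(); print(o["tool_pos"])
```

```text
lid w1 [[508.0, 270.4, 159.2], [633.0, 261.7, 159.3], [707.7, 204.2, 159.3], [541.9, 242.5, 157.5]]  bench [188.1 312.8  -0.7] jar top [424.5  57.9  84.9] rim [[572.3, 240.7, 250.9], [523.2, 198.8, 246.8], [619.4, 192.0, 245.6], [543.2, 225.4, 496.1], [570.2, 124.4, 238.3]]
neck [570.4 195.2 190. ] lid 157.65388374181356 87.31004004359102
scene lid 198.0462295462964
[ 535.96394811 -187.16832274  179.50157105]
```

View pics/t8.png

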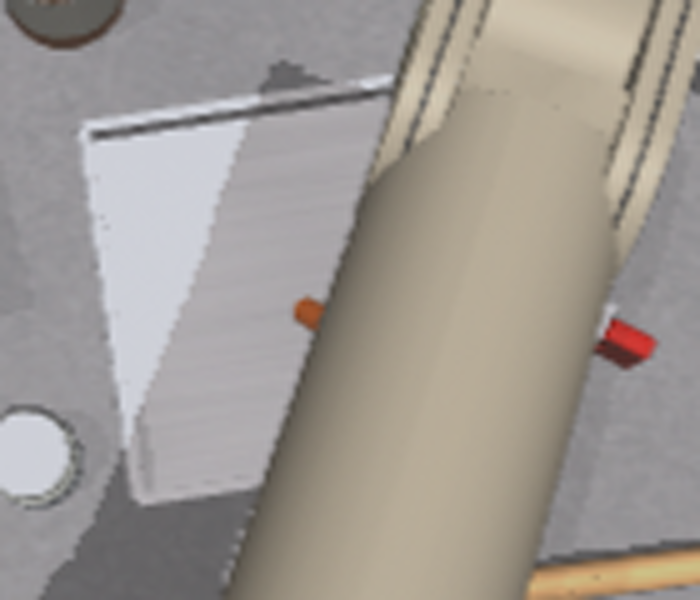

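```bash
python3 -m crank '[{"tx":-6,"ty":-2,"tz":0,"turn":10,"jaw":100},{"tx":-12,"ty":-4,"tz":0,"turn":20,"jaw":100},{"tx":-14.4,"ty":-4.7,"tz":4,"turn":30.5,"jaw":100},{"tx":-14.4,"ty":-4.7,"tz":9,"turn":30.5,"jaw":60},{"tx":-14.4,"ty":-4.7,"tz":9,"turn":30.5,"jaw":60},{"tx":-14.4,"ty":-4.7,"tz":9,"turn":30.5,"jaw":60}]'
python3 - <<'E'
from h import *
import pickle
c=camera("wrist"); cv2.imwrite("pics/w8.png",c["img"]); pickle.dump(c,open("w8.pkl","wb"))
o=observe();print(o["tool_pos"],o["joints"].round(2),Rn.from_rotvec(o["tcp_rot"]).as_matrix().round(3).tolist())
E
```

```text
t: 8.2
tool_pos: [486.1, -330.3, 90.8]
tcp_rot: [2.745, 1.527, -0.0]
contact_force: [0.8, -0.0, 0.5]
width: 51.4
[ 486.66282088 -330.47269787   91.48297403] [-0.08  0.4   0.74  1.73 -0.3   1.13  0.2 ] [[0.527, 0.85, 0.002], [0.85, -0.527, -0.001], [0.0, 0.002, -1.0]]
```

View pics/w8.png

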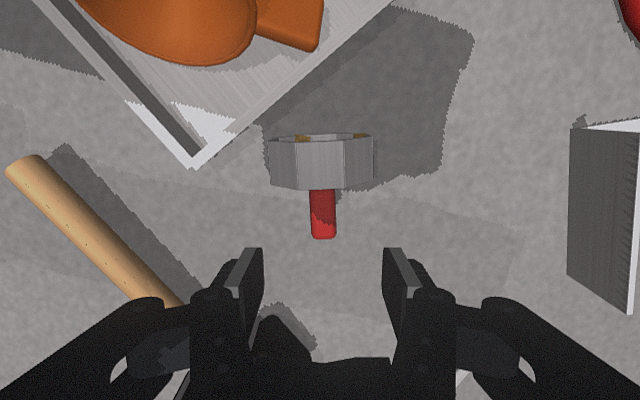

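Run:
```python
from h import *
import pickle
c=pickle.load(open("w8.pkl","rb")); P=cloud(c); o=observe(); R=Rn.from_rotvec(o["tcp_rot"]).as_matrix()
for n,u,v,z in [("bar end L",311,234,62),("bar end R",336,234,62),("bar base",323,190,62),("skirt open edge",320,138,66),("skirt flat L",298,140,66),("flat R",345,140,66)]:
    print(n,(R.T@(plane(c,u,v,z)-o["tool_pos"])).round(1),P[v,u].round(0))
print("bar/tips", [P[v,323].round(0).tolist() for v in (200,215,230)], [P[v,u].round(0).tolist() for u,v in [(255,255),(257,250),(392,255),(390,250)]])
# tray wall line
for u,v in [(193,163),(300,78),(390,5)]: print("wall",plane(c,u,v,33).round(1),P[v,u].round(0))
```

```text
bar end L [-8.1 -8.1 29.5] [ 475. -334.   59.]
bar end R [-8.1  7.4 29.5] [ 479. -362.   -1.]
bar base [19.8 -0.6 29.5] [ 497. -313.   62.]
skirt open edge [50.9 -2.3 25.5] [ 509. -290.    6.]
skirt flat L [ 49.7 -14.8  25.5] [ 500. -281.   62.]
flat R [49.7 11.8 25.5] [ 523. -295.   65.]
bar/tips [[493.0, -319.0, 62.0], [489.0, -326.0, 63.0], [483.0, -335.0, 62.0]] [[469.0, -306.0, 139.0], [470.0, -306.0, 135.0], [515.0, -334.0, 141.0], [515.0, -335.0, 135.0]]
wall [ 429.  -257.3   33. ] [ 429. -257.   34.]
wall [ 519.  -249.9   33. ] [ 519. -250.   34.]
wall [ 587.1 -243.7   33. ] [ 596. -240.    0.]
```

```bash
python3 -m crank '[{"tx":0,"ty":0,"tz":4,"turn":0,"jaw":60},{"tx":0,"ty":0,"tz":7,"turn":0,"jaw":60},{"tx":0,"ty":0,"tz":9,"turn":0,"jaw":60},{"tx":0,"ty":0,"tz":9,"turn":0,"jaw":60}]'
python3 - <<'E'
from h import *
c=camera("wrist"); cv2.imwrite("pics/w9.png",c["img"]);P=cloud(c)
for v in range(230,275,5): print(v,P[v,[255,262,270,385,392]].round(0).tolist())
E
```

```text
t: 8.75
tool_pos: [485.7, -330.0, -0.2]
tcp_rot: [-2.745, -1.526, 0.001]
contact_force: [-0.4, 0.6, 0.2]
width: 51.2
230 [[478.0, -296.0, 56.0], [481.0, -297.0, 59.0], [485.0, -297.0, 63.0], [518.0, -321.0, 57.0], [520.0, -323.0, 55.0]]
235 [[477.0, -298.0, 56.0], [480.0, -299.0, 58.0], [484.0, -299.0, 64.0], [517.0, -323.0, 56.0], [518.0, -347.0, 1.0]]
240 [[475.0, -299.0, 55.0], [479.0, -300.0, 58.0], [482.0, -301.0, 62.0], [513.0, -348.0, 1.0], [517.0, -350.0, 1.0]]
245 [[453.0, -314.0, -0.0], [456.0, -316.0, 0.0], [481.0, -302.0, 62.0], [512.0, -350.0, 1.0], [515.0, -353.0, 0.0]]
250 [[468.0, -306.0, 43.0], [469.0, -308.0, 39.0], [459.0, -320.0, 2.0], [513.0, -334.0, 42.0], [516.0, -335.0, 44.0]]
255 [[469.0, -306.0, 48.0], [467.0, -310.0, 38.0], [457.0, -323.0, 1.0], [512.0, -336.0, 42.0], [515.0, -334.0, 49.0]]
260 [[470.0, -306.0, 54.0], [466.0, -312.0, 39.0], [455.0, -325.0, 1.0], [511.0, -338.0, 42.0], [514.0, -334.0, 54.0]]
265 [[468.0, -308.0, 52.0], [466.0, -313.0, 40.0], [453.0, -328.0, 0.0], [510.0, -339.0, 43.0], [513.0, -334.0, 57.0]]
270 [[468.0, -309.0, 55.0], [464.0, -316.0, 39.0], [452.0, -330.0, 1.0], [509.0, -341.0, 45.0], [512.0, -336.0, 57.0]]
```

View pics/w9.png

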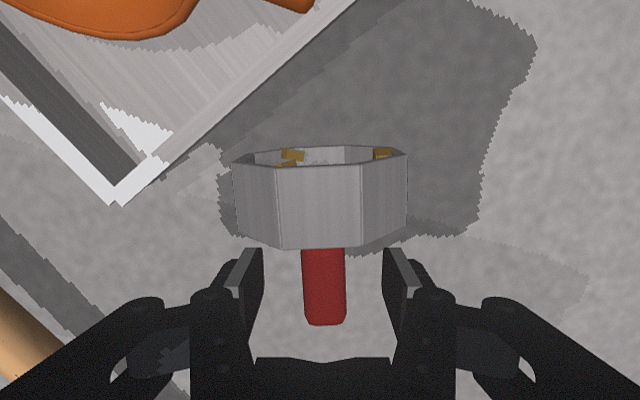

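```bash
python3 -m crank '[{"tx":0,"ty":0,"tz":2.3,"turn":0,"jaw":60},{"tx":0,"ty":0,"tz":2.3,"turn":0,"jaw":60},{"tx":0,"ty":0,"tz":2.3,"turn":0,"jaw":0},{"tx":0,"ty":0,"tz":2.3,"turn":0,"jaw":0},{"tx":0,"ty":0,"tz":2.3,"turn":0,"jaw":0},{"tx":0,"ty":0,"tz":2.3,"turn":0,"jaw":0},{"tx":0,"ty":0,"tz":1,"turn":0,"jaw":0},{"tx":0,"ty":0,"tz":-2,"turn":0,"jaw":0},{"tx":0,"ty":0,"tz":-2,"turn":0,"jaw":0}]' 20
python3 - <<'E'
from h import *
s=camera("scene"); cv2.imwrite("pics/s9.png",cv2.resize(s["img"][150:250,200:330],None,fx=6,fy=6,interpolation=cv2.INTER_CUBIC))
c=camera("wrist"); cv2.imwrite("pics/w10.png",c["img"])
E
```

```text
t: 9.93
tool_pos: [487.0, -331.2, 22.3]
tcp_rot: [2.743, 1.524, 0.004]
contact_force: [0.3, -0.7, -2.5]
width: 15.6
```

View pics/s9.png

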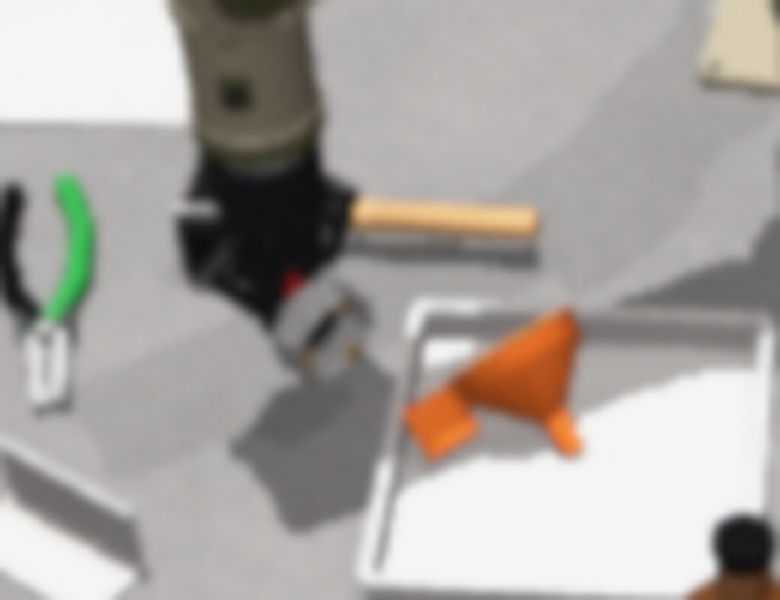

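View pics/w10.png

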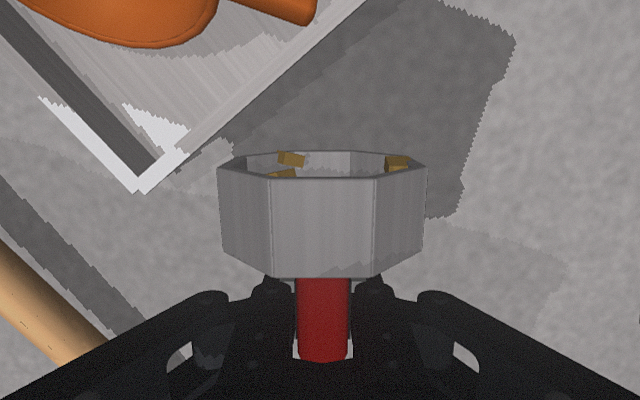

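Run:
```python
from h import *
s=camera("scene");P=cloud(s); h=cv2.cvtColor(s["img"],cv2.COLOR_BGR2HSV)
m=cv2.inRange(h,(3,140,60),(22,255,255))>0; m[:195]=0;m[240:]=0;m[:,:255]=0;m[:,310:]=0
Q=P[m]; Q=Q[(Q[:,2]>0)&(Q[:,2]<130)]; print(len(Q))
for lo in range(-250,-90,15):
    k=(Q[:,1]>=lo)&(Q[:,1]<lo+15)
    if k.sum(): print(lo,"x",np.percentile(Q[k,0],[5,95]).round(),"zmax",np.percentile(Q[k,2],95).round())
c=camera("wrist");P=cloud(c);h=cv2.cvtColor(c["img"],cv2.COLOR_BGR2HSV)
m=cv2.inRange(h,(3,140,60),(22,255,255))>0; m[60:]=0; Q=P[m]; print(Q.min(0),Q.max(0))
for u,v in [(60,160),(100,205),(137,185),(200,135),(340,15)]: print((u,v),P[v,u].round(0),plane(c,u,v,33).round(1))
```

```text
334
-235 x [525. 550.] zmax 45.0
-220 x [518. 550.] zmax 49.0
-205 x [517. 539.] zmax 73.0
-190 x [518. 529.] zmax 88.0
-175 x [503. 527.] zmax 95.0
-160 x [491. 520.] zmax 96.0
-145 x [476. 521.] zmax 90.0
-130 x [521. 530.] zmax 23.0
[ 436.01684298 -272.97771133    8.03941829] [ 541.58391095 -168.53876509  195.37633368]
(60, 160) [ 381. -219.   -1.] [ 404.8 -227.9   33. ]
(100, 205) [ 383. -250.   -0.] [ 406.1 -254.2   33. ]
(137, 185) [ 428. -256.   34.] [ 427.5 -256.    33. ]
(200, 135) [ 467. -253.   34.] [ 466.9 -253.1   33. ]
(340, 15) [ 547. -245.   33.] [ 546.6 -244.5   33. ]
```

```bash
python3 -m crank '[{"tx":-0.4,"ty":-1.5,"tz":0,"turn":-10,"jaw":0},{"tx":-0.4,"ty":-3.2,"tz":0,"turn":-20,"jaw":0},{"tx":-0.4,"ty":-3.2,"tz":1.3,"turn":-30,"jaw":0},{"tx":-0.4,"ty":-3.2,"tz":2.6,"turn":-39,"jaw":0},{"tx":-0.4,"ty":-3.2,"tz":2.6,"turn":-39,"jaw":0},{"tx":-0.4,"ty":-3.2,"tz":2.6,"turn":-39,"jaw":0}]'
python3 - <<'E'
from h import *
c=camera("wrist"); cv2.imwrite("pics/w11.png",c["img"]);P=cloud(c)
o=observe();R=Rn.from_rotvec(o["tcp_rot"]).as_matrix();print(o["tool_pos"],R.round(3).tolist(),o["joints"].round(2))
E
```

```text
t: 10.88
tool_pos: [456.3, -317.0, -6.1]
tcp_rot: [-2.084, -2.351, 0.0]
contact_force: [-0.6, 0.5, -2.3]
width: 15.5
[ 456.49662985 -316.9455725    -5.92181648] [[-0.121, 0.993, 0.0], [0.993, 0.121, -0.0], [-0.0, 0.0, -1.0]] [ 0.06  0.43  0.55  1.88 -0.28  0.91  0.87]
```

View pics/w11.png

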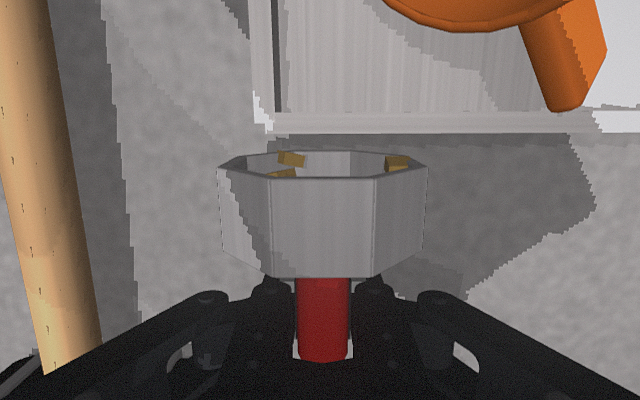

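```bash
python3 -m crank '[{"tx":0.8,"ty":0,"tz":-0.2,"turn":0,"jaw":0},{"tx":1.2,"ty":0,"tz":-0.3,"turn":0,"jaw":0},{"tx":1.5,"ty":0,"tz":-0.8,"turn":0,"jaw":0},{"tx":1.9,"ty":0,"tz":-1.4,"turn":0,"jaw":0},{"tx":2.4,"ty":0,"tz":-2.0,"turn":0,"jaw":0},{"tx":3.0,"ty":0,"tz":-2.5,"turn":0,"jaw":0},{"tx":3.0,"ty":0,"tz":-2.5,"turn":0,"jaw":0}]'
python3 - <<'E'
from h import *
c=camera("wrist"); cv2.imwrite("pics/w12.png",c["img"])
s=camera("scene"); cv2.imwrite("pics/s12.png",cv2.resize(s["img"][150:250,200:330],None,fx=6,fy=6,interpolation=cv2.INTER_CUBIC))
E
```

```text
t: 11.8
tool_pos: [453.2, -286.6, 19.6]
tcp_rot: [2.078, 2.355, 0.001]
contact_force: [-0.0, -1.9, 1.1]
width: 16.0
```

View pics/w12.png

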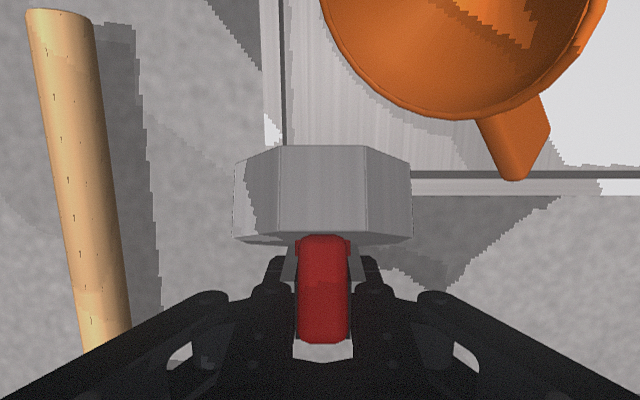

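View pics/s12.png

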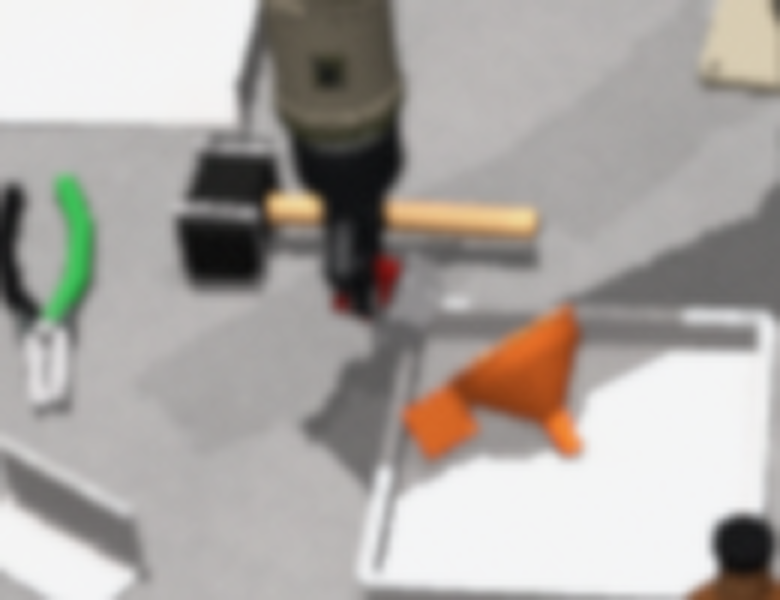

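Run:
```python
from h import *
c=camera("wrist");P=cloud(c)
for u,v in [(335,35),(345,60),(370,95),(400,110),(440,116)]: print((u,v),P[v,u].round(0),P[v-5,u].round(0))
for u,v in [(320,150),(320,200),(320,225),(320,250),(320,300)]: print((u,v),P[v,u].round(0))
```

```text
(335, 35) [ 447. -187.   20.] [ 446. -186.   22.]
(345, 60) [ 454. -195.    2.] [ 453. -195.   18.]
(370, 95) [ 469. -210.    4.] [ 469. -208.    3.]
(400, 110) [ 486. -216.    3.] [ 481. -214.   22.]
(440, 116) [ 497. -217.   34.] [ 497. -215.   36.]
(320, 150) [ 446. -233.   84.]
(320, 200) [ 448. -248.   90.]
(320, 225) [ 449. -254.   94.]
(320, 250) [ 450. -263.   93.]
(320, 300) [ 451. -277.   99.]
```

```bash
python3 -m crank '[{"tx":0.5,"ty":0,"tz":-0.3,"turn":0,"jaw":0},{"tx":1.0,"ty":0,"tz":-0.6,"turn":0,"jaw":0},{"tx":1.5,"ty":0,"tz":-0.8,"turn":0,"jaw":0},{"tx":2.1,"ty":0,"tz":-1.0,"turn":0,"jaw":0},{"tx":2.7,"ty":0,"tz":-1.0,"turn":0,"jaw":0},{"tx":3.2,"ty":0,"tz":-1.0,"turn":0,"jaw":0},{"tx":3.2,"ty":0,"tz":-1.0,"turn":0,"jaw":0}]'
python3 - <<'E'
from h import *
c=camera("wrist"); cv2.imwrite("pics/w13.png",c["img"]);P=cloud(c)
for v in range(120,330,15): print((320,v),P[v,320].round(0))
E
```

```text
t: 12.82
tool_pos: [449.8, -260.5, 31.8]
tcp_rot: [2.078, 2.346, -0.003]
contact_force: [-5.7, -13.7, 23.7]
width: 16.0
(320, 120) [ 441. -200.    3.]
(320, 135) [ 442. -204.   64.]
(320, 150) [ 443. -209.   74.]
(320, 165) [ 443. -214.   80.]
(320, 180) [ 444. -218.   86.]
(320, 195) [ 444. -223.   88.]
(320, 210) [ 445. -226.   95.]
(320, 225) [ 445. -230.  100.]
(320, 240) [ 446. -232.  106.]
(320, 255) [ 446. -235.  111.]
(320, 270) [ 447. -240.  112.]
(320, 285) [ 447. -247.  108.]
(320, 300) [ 448. -255.  103.]
(320, 315) [ 449. -264.   98.]
```

View pics/w13.png

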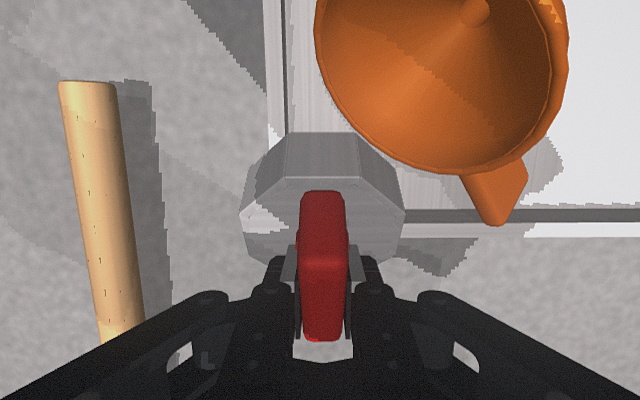

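```bash
python3 -m crank '[{"tx":-0.5,"ty":0,"tz":-2,"turn":0,"jaw":0},{"tx":-4,"ty":0,"tz":-2.5,"turn":0,"jaw":0},{"tx":-8.5,"ty":0,"tz":-2,"turn":0,"jaw":0},{"tx":-8.5,"ty":0,"tz":1.5,"turn":0,"jaw":0},{"tx":-8.5,"ty":0,"tz":2.5,"turn":0,"jaw":0},{"tx":-8.0,"ty":0,"tz":2.8,"turn":0,"jaw":0},{"tx":-7.4,"ty":0,"tz":3.1,"turn":0,"jaw":0},{"tx":-6.8,"ty":0,"tz":3.3,"turn":0,"jaw":0},{"tx":-6.8,"ty":0,"tz":3.3,"turn":0,"jaw":0}]'
python3 - <<'E'
from h import *
c=camera("wrist"); cv2.imwrite("pics/w14.png",c["img"]);P=cloud(c)
for v in range(120,330,15): print((320,v),P[v,320].round(0))
E
```

```text
t: 14.0
tool_pos: [456.2, -324.5, -1.8]
tcp_rot: [2.08, 2.353, -0.002]
contact_force: [-11.1, -2.7, 22.8]
width: 15.6
(320, 120) [ 448. -263.   -1.]
(320, 135) [ 449. -270.    1.]
(320, 150) [ 449. -275.   25.]
(320, 165) [ 450. -279.   38.]
(320, 180) [ 450. -283.   50.]
(320, 195) [ 451. -285.   64.]
(320, 210) [ 451. -288.   71.]
(320, 225) [ 452. -293.   70.]
(320, 240) [ 452. -298.   70.]
(320, 255) [ 453. -304.   68.]
(320, 270) [ 454. -309.   68.]
(320, 285) [ 455. -316.   65.]
(320, 300) [ 455. -321.   66.]
(320, 315) [ 456. -328.   64.]
```

View pics/w14.png

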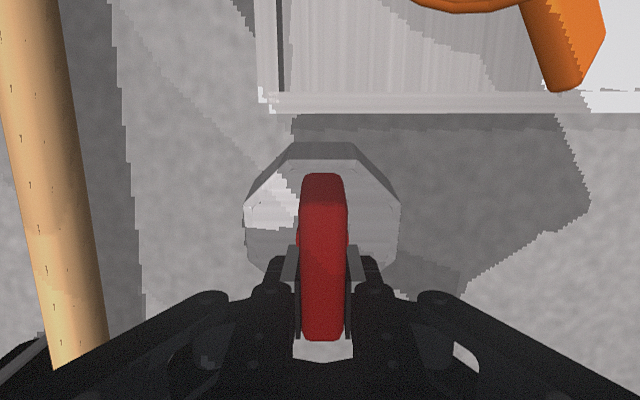

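```bash
python3 -m crank '[{"tx":0,"ty":0,"tz":0,"turn":0,"jaw":50},{"tx":0,"ty":0,"tz":0,"turn":0,"jaw":50},{"tx":0,"ty":0,"tz":0,"turn":0,"jaw":50},{"tx":0,"ty":0,"tz":-3,"turn":0,"jaw":50},{"tx":0,"ty":0,"tz":-7,"turn":0,"jaw":50},{"tx":0,"ty":0,"tz":-7,"turn":0,"jaw":50}]'
python3 - <<'E'
from h import *
import pickle
c=camera("wrist"); cv2.imwrite("pics/w15.png",c["img"]);pickle.dump(c,open("w15.pkl","wb"));P=cloud(c)
o=observe();R=Rn.from_rotvec(o["tcp_rot"]).as_matrix();print(o["tool_pos"])
h=cv2.cvtColor(c["img"],cv2.COLOR_BGR2HSV); m=(cv2.inRange(h,(172,120,60),(180,255,255))|cv2.inRange(h,(0,120,60),(5,255,255)))>0
m[:120]=0; Q=P[m]; print(len(Q),np.percentile(Q,[2,50,98],axis=0).round(1))
T=Q[Q[:,2]>56]; r=cv2.minAreaRect(T[:,:2].astype(np.float32)); print(r); print("tool frame ctr", (R.T@(np.array([*r[0],62])-o["tool_pos"])).round(1))
E
```

```text
t: 14.8
tool_pos: [458.9, -323.6, 68.6]
tcp_rot: [2.076, 2.352, 0.003]
contact_force: [-0.3, 0.8, -0.7]
width: 42.6
[ 458.0178911  -322.76232056   66.80689766]
3035 [[ 443.8 -328.4   35.7]
 [ 453.  -300.2   62.8]
 [ 462.5 -274.8   64.5]]
((452.3100891113281, -293.8247985839844), (15.798501014709473, 73.7485122680664), 6.325092792510986)
tool frame ctr [29.4 -2.1  4.8]
```

View pics/w15.png

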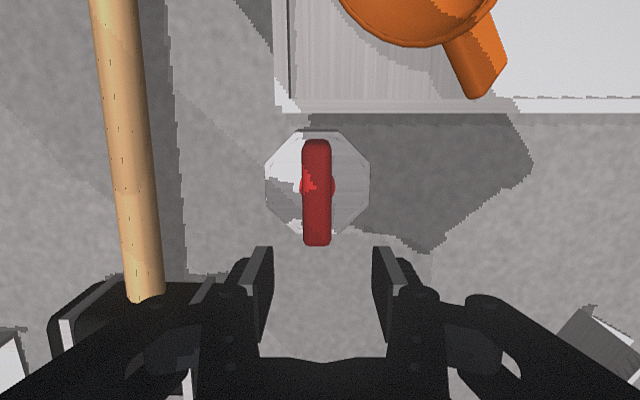

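Run:
```python
from h import *
import pickle
c=pickle.load(open("w15.pkl","rb"))
o=observe();R=Rn.from_rotvec(o["tcp_rot"]).as_matrix()
for u,v in [(317,143),(316,240),(316.5,141),(302,190),(331,190)]: p=plane(c,u,v,62); print(u,v,p.round(1),(R.T@(p-o["tool_pos"])).round(1))
h=cv2.cvtColor(c["img"],cv2.COLOR_BGR2HSV); m=(cv2.inRange(h,(172,120,60),(180,255,255))|cv2.inRange(h,(0,120,60),(5,255,255)))
m[:120]=0; cn=max(cv2.findContours(m,0,1)[0],key=cv2.contourArea); print(cv2.boundingRect(cn),cv2.minAreaRect(cn))
# octagon skirt top ring bbox at z=28: px
for u,v in [(265,185),(370,187),(317,131),(316,241)]: p=plane(c,u,v,28);print((R.T@(p-o["tool_pos"])).round(1))
```

```text
317 143 [ 450.2 -274.3   62. ] [49.  -1.8  4.8]
316 240 [ 456.  -327.3   62. ] [-4.2 -2.6  4.8]
316.5 141 [ 449.8 -273.3   62. ] [50.1 -2.   4.8]
302 190 [ 445.2 -300.    62. ] [24.2 -9.9  4.8]
331 190 [ 460.6 -298.    62. ] [24.2  5.6  4.8]
(300, 139, 35, 107) ((317.0, 192.0), (106.0, 34.0), 90.0)
[ 19.7 -35.2  38.7]
[18.3 31.1 38.9]
[53.  -2.2 38.8]
[-18.1  -3.2  38.8]
```

```bash
python3 -m crank '[{"tx":2.15,"ty":-0.22,"tz":0,"turn":0,"jaw":50},{"tx":2.15,"ty":-0.22,"tz":4,"turn":0,"jaw":50},{"tx":2.15,"ty":-0.22,"tz":7.0,"turn":0,"jaw":50},{"tx":2.15,"ty":-0.22,"tz":7.0,"turn":0,"jaw":50},{"tx":2.15,"ty":-0.22,"tz":7.0,"turn":0,"jaw":0},{"tx":2.15,"ty":-0.22,"tz":7.0,"turn":0,"jaw":0},{"tx":2.15,"ty":-0.22,"tz":7.0,"turn":0,"jaw":0},{"tx":2.15,"ty":-0.22,"tz":7.0,"turn":0,"jaw":0}]' 70
python3 - <<'E'
from h import *
c=camera("wrist"); cv2.imwrite("pics/w16.png",c["img"]);P=cloud(c)
for v in range(180,370,15): print((322,v),P[v,322].round(0))
E
```

```text
t: 15.85
tool_pos: [452.7, -301.8, -4.0]
tcp_rot: [2.079, 2.355, 0.0]
contact_force: [-0.1, -0.6, 8.7]
width: 15.3
(322, 180) [ 449. -269.    0.]
(322, 195) [ 449. -271.   25.]
(322, 210) [ 449. -275.   36.]
(322, 225) [ 449. -274.   55.]
(322, 240) [ 450. -277.   62.]
(322, 255) [ 450. -282.   63.]
(322, 270) [ 451. -288.   64.]
(322, 285) [ 452. -294.   63.]
(322, 300) [ 452. -299.   63.]
(322, 315) [ 453. -305.   63.]
(322, 330) [ 454. -310.   64.]
(322, 345) [ 455. -317.   64.]
(322, 360) [ 455. -323.   63.]
```

View pics/w16.png

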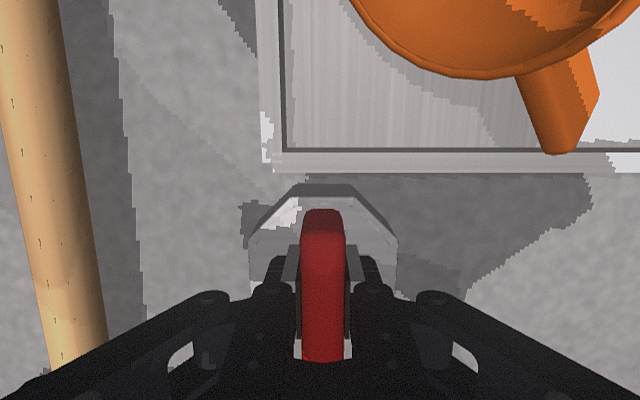

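```bash
python3 -m crank '[{"tx":0,"ty":0,"tz":-4,"turn":0,"jaw":0},{"tx":0,"ty":0,"tz":-10,"turn":0,"jaw":0},{"tx":0,"ty":0,"tz":-16,"turn":0,"jaw":0},{"tx":4,"ty":1.2,"tz":-21,"turn":8,"jaw":0},{"tx":10,"ty":3,"tz":-24.5,"turn":17,"jaw":0},{"tx":16,"ty":4.8,"tz":-24.5,"turn":26,"jaw":0},{"tx":22,"ty":6.6,"tz":-24.5,"turn":35,"jaw":0},{"tx":28,"ty":8.4,"tz":-24.5,"turn":44,"jaw":0},{"tx":34,"ty":10.2,"tz":-24.5,"turn":52,"jaw":0},{"tx":40,"ty":12,"tz":-24.5,"turn":52,"jaw":0}]'
python3 -m crank '[{"tx":3.5,"ty":3.0,"tz":0,"turn":0,"jaw":0},{"tx":3.5,"ty":3.0,"tz":0,"turn":0,"jaw":0},{"tx":3.5,"ty":3.0,"tz":0,"turn":0,"jaw":0}]'
python3 - <<'E'
from h import *
import pickle
c=camera("wrist"); cv2.imwrite("pics/w17.png",c["img"]);pickle.dump(c,open("w17.pkl","wb"))
o=observe();print(o["tool_pos"],Rn.from_rotvec(o["tcp_rot"]).as_matrix().round(3).tolist(),o["joints"].round(2),o["width"])
E
```

```text
t: 17.15
tool_pos: [515.5, 77.6, 239.8]
tcp_rot: [-2.902, -1.202, 0.002]
contact_force: [0.6, 0.4, -2.4]
width: 15.2
t: 17.52
tool_pos: [561.3, 78.7, 239.7]
tcp_rot: [-2.901, -1.204, 0.004]
contact_force: [-0.6, 0.6, -2.2]
width: 15.1
[561.20408145  78.69924757 240.27131794] [[0.706, 0.708, -0.001], [0.708, -0.706, -0.0], [-0.001, -0.001, -1.0]] [-0.54  0.18  0.37  1.57 -0.07  1.4  -0.95] 15.209358609818654
```

View pics/w17.png

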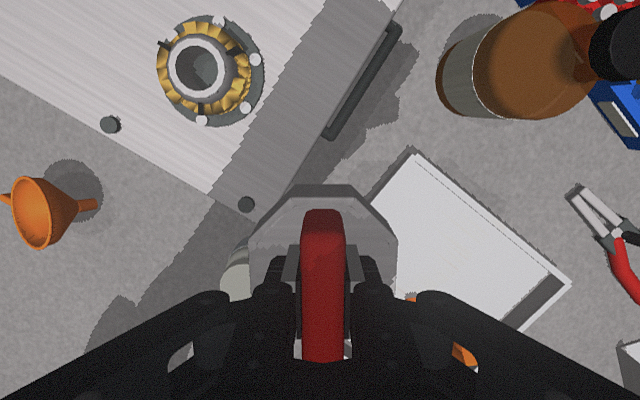

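```bash
cat > nk.py <<'E'
from h import *
import pickle,sys
c=pickle.load(open(sys.argv[1],"rb")); u0,v0=float(sys.argv[2]),float(sys.argv[3])
# dark hole ellipse
x0,y0=int(u0-35),int(v0-35)
x0=max(x0,0);y0=max(y0,0)
im=c["img"][y0:y0+70,x0:x0+70]; g=cv2.cvtColor(im,cv2.COLOR_BGR2GRAY); h=cv2.cvtColor(im,cv2.COLOR_BGR2HSV)
cv2.imwrite("pics/nkc.png",cv2.resize(im,None,fx=8,fy=8,interpolation=cv2.INTER_CUBIC))
w=((g>165)&(h[...,1]<40)).astype(np.uint8); n,l,st,ce=cv2.connectedComponentsWithStats(w)
for i in range(1,n):
    if 100<st[i,4]<1600:
        cn=max(cv2.findContours((l==i).astype(np.uint8),0,1)[0],key=len)
        if len(cn)>15:
            e=cv2.fitEllipse(cn); cc=(e[0][0]+x0,e[0][1]+y0); print(st[i],e[1],cc,"->",plane(c,*cc,190).round(1))
E
python3 nk.py w17.pkl 198 68
python3 - <<'E'
from h import *
import pickle
c=pickle.load(open("w17.pkl","rb"));P=cloud(c)
m=(abs(P[...,2]-190)<2.5); m[:20]=0;m[130:]=0;m[:,:140]=0;m[:,270:]=0
Q=P[m]; print(len(Q),Q.mean(0)); from scipy.optimize import least_squares
print(cv2.minEnclosingCircle(Q[:,:2].astype(np.float32)))
E
```

```text
[   5    5   57   60 1049] (53.51548385620117, 59.84130859375) (196.19855499267578, 67.50640487670898) -> [571.  197.1 190. ]
1787 [571.4391211  195.64014143 189.79132754]
((570.91455078125, 196.23716735839844), 27.17506980895996)
```

View pics/nkc.png

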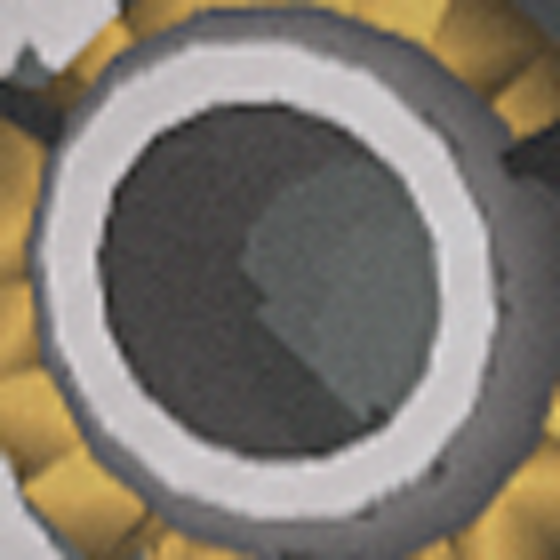

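Run:
```python
from h import *
import pickle
c=pickle.load(open("w17.pkl","rb"));o=observe();R=Rn.from_rotvec(o["tcp_rot"]).as_matrix();P=cloud(c)
L=(P-o["tool_pos"])@R
for v in range(180,250,4): print(v,L[v,322].round(1),L[v,290].round(1) if v>0 else '')
print("skirt flat edges row 240:",[ (u,L[240,u].round(1).tolist()) for u in (252,258,385,392,398)])
print("bar sides",[ (u,L[300,u].round(1).tolist()) for u in range(296,352,6)])
```

```text
180 [-16.   -1.1 239.1] [ 15.4 -24.8  82.3]
184 [31.  -0.7 -5.9] [-21.1 -39.7 239.9]
188 [ 31.   -0.7 -14.8] [-25.5 -39.6 237.5]
192 [ 31.2  -0.7 -23.9] [ 29.7 -15.5 -17.2]
196 [ 30.9  -0.7 -30. ] [ 30.5 -14.5 -28.5]
200 [ 29.9  -0.7 -32.9] [ 29.7 -14.2 -31.9]
204 [ 28.   -0.7 -32.2] [ 28.  -14.2 -32.3]
208 [ 26.3  -0.7 -32.5] [ 26.5 -14.2 -33.1]
212 [ 27.2  -0.7 -41.5] [ 24.6 -14.3 -32.7]
216 [ 27.3  -0.6 -47.1] [ 22.5 -14.4 -31.6]
220 [ 27.1  -0.6 -51.5] [ 21.  -14.4 -32.5]
224 [ 27.2  -0.6 -56.6] [ 19.1 -14.4 -32.2]
228 [ 27.1  -0.6 -60.7] [ 17.4 -14.4 -32.5]
232 [ 26.5  -0.6 -62.9] [ 15.3 -14.6 -31.9]
236 [ 26.   -0.6 -65.6] [ 13.9 -14.5 -33. ]
240 [ 24.6  -0.6 -65.7] [ 11.4 -14.7 -31.4]
244 [ 23.8  -0.6 -67. ] [  9.6 -14.7 -31.5]
248 [ 21.8  -0.6 -65.8] [ 11.6 -13.8 -40.9]
skirt flat edges row 240: [(252, [11.8, -31.1, -32.5]), (258, [11.5, -28.7, -31.6]), (385, [12.0, 26.6, -32.9]), (392, [11.7, 29.8, -32.1]), (398, [-92.1, 94.1, 236.8])]
bar sides [(296, [4.8, -9.4, -70.0]), (302, [1.8, -7.7, -65.0]), (308, [2.8, -5.5, -66.7]), (314, [2.6, -3.4, -66.4]), (320, [2.7, -1.3, -66.5]), (326, [2.3, 0.8, -65.9]), (332, [2.5, 2.9, -66.2]), (338, [2.0, 5.0, -65.4]), (344, [1.8, 7.1, -65.0]), (350, [5.3, 8.7, -70.9])]
```

```bash
python3 -m crank '[{"tx":4.6,"ty":-3.8,"tz":0,"turn":0,"jaw":0},{"tx":9.2,"ty":-7.6,"tz":0,"turn":0,"jaw":0},{"tx":9.2,"ty":-7.6,"tz":2,"turn":0,"jaw":0},{"tx":9.2,"ty":-7.6,"tz":3.5,"turn":0,"jaw":0},{"tx":9.2,"ty":-7.6,"tz":3.5,"turn":0,"jaw":0}]'
python3 - <<'E'
from h import *
o=observe();R=Rn.from_rotvec(o["tcp_rot"]).as_matrix();print(o["tool_pos"],o["contact_force"])
print("remaining", (R.T@(np.array([572.4,197.6,180])-o["tool_pos"])).round(1),o["joints"].round(2))
s=camera("scene"); cv2.imwrite("pics/s18.png",cv2.resize(s["img"][150:240,320:430],None,fx=7,fy=6.6,interpolation=cv2.INTER_CUBIC))
E
```

```text
t: 18.2
tool_pos: [572.3, 196.4, 205.0]
tcp_rot: [2.902, 1.202, -0.003]
contact_force: [-0.3, 0.4, -2.3]
width: 15.0
[572.33774777 196.44325027 205.00546693] [-0.34949696  0.42741053 -2.34661235]
remaining [ 0.9 -0.8 25. ] [-0.65  0.29  0.3   1.52 -0.08  1.35 -1.13]
```

View pics/s18.png

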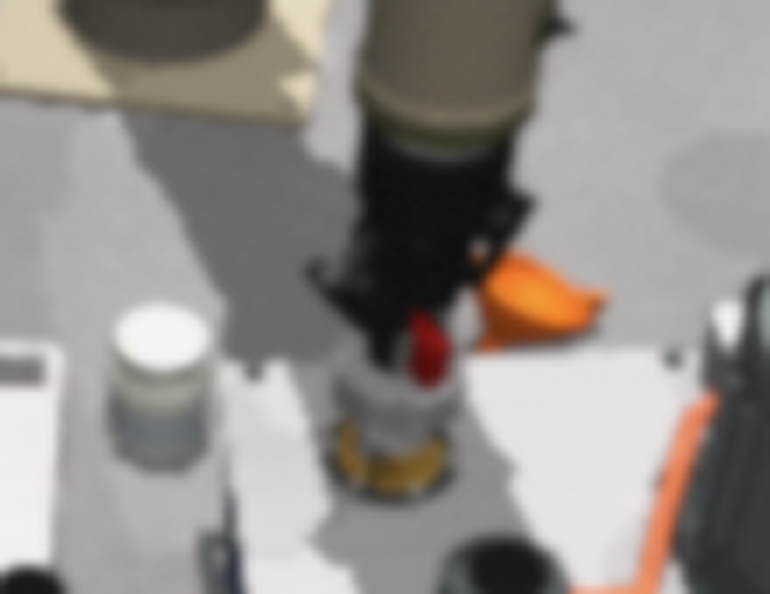

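```bash
python3 -m crank '[{"tx":0.1,"ty":-0.1,"tz":1.2,"turn":0,"jaw":0},{"tx":0.1,"ty":-0.1,"tz":1.8,"turn":0,"jaw":0},{"tx":0.1,"ty":-0.1,"tz":2.2,"turn":0,"jaw":0},{"tx":0.1,"ty":-0.1,"tz":2.6,"turn":0,"jaw":0},{"tx":0.1,"ty":-0.1,"tz":2.6,"turn":0,"jaw":0}]'
python3 -c "
from h import *
o=observe();print(o['tool_pos'],o['contact_force'],o['ft_torque'])"
```

```text
t: 18.88
tool_pos: [572.9, 199.2, 179.5]
tcp_rot: [2.901, 1.205, -0.001]
contact_force: [-0.2, -0.9, -3.7]
width: 15.2
[572.8696834  199.24676144 179.51007463] [-0.21545498 -0.86052747 -3.74962573] [-0.22419861  0.18090309 -0.00577789]
```

```bash
python3 -m crank '[{"tx":-0.05,"ty":0.05,"tz":0.3,"turn":0,"jaw":0},{"tx":-0.05,"ty":0.05,"tz":0.3,"turn":0,"jaw":0}]'
python3 -c "
from h import *
o=observe();print(o['tool_pos'],o['contact_force'],o['ft_torque'])"
```

```text
t: 19.12
tool_pos: [573.2, 198.7, 176.8]
tcp_rot: [2.901, 1.205, 0.0]
contact_force: [-0.1, 0.2, -2.5]
width: 15.0
[573.20465417 198.6671321  176.79800267] [-0.06000191  0.1683479  -2.48844723] [-0.14306089  0.00424497  0.02973927]
```

```bash
python3 -m crank '[{"tx":0,"ty":0,"tz":0.3,"turn":0,"jaw":0},{"tx":0,"ty":0,"tz":0.3,"turn":0,"jaw":0}]'
python3 - <<'E'
from h import *
import pickle
o=observe();print(o['tool_pos'],o['contact_force'],o['ft_torque'])
c=camera("wrist"); cv2.imwrite("pics/w19.png",c["img"])
R=Rn.from_rotvec(o["tcp_rot"]).as_matrix();P=cloud(c);L=(P-o["tool_pos"])@R
for v in (240,260,280,300): print(P[v,322].round(1),L[v,322].round(1))
E
```

```text
t: 19.38
tool_pos: [573.2, 198.5, 173.7]
tcp_rot: [2.901, 1.205, -0.0]
contact_force: [-0.1, -3.4, -1.7]
width: 14.7
[573.18044291 198.47453186 173.73804136] [-0.12292188 -3.40890699 -1.67393488] [-0.40647311 -0.08475328  0.06331645]
[590.  216.2 239.8] [ 24.4  -0.6 -66.1]
[585.2 211.4 240.8] [ 17.6  -0.6 -67. ]
[579.9 206.2 240.8] [ 10.2  -0.6 -67. ]
[574.3 200.5 240.3] [  2.2  -0.6 -66.5]
```

View pics/w19.png

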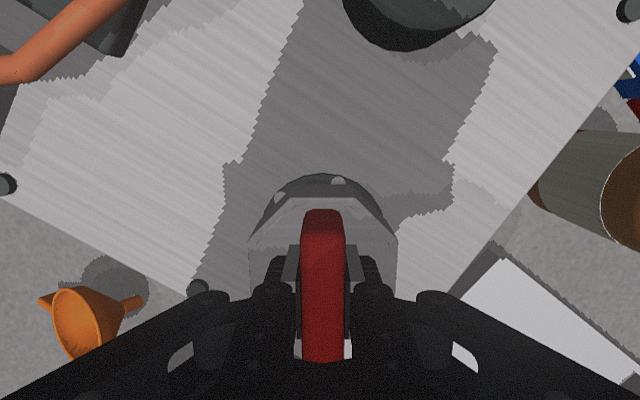

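```bash
python3 -m crank '[{"tx":0,"ty":0,"tz":0.3,"turn":0,"jaw":0},{"tx":0,"ty":0,"tz":0.5,"turn":0,"jaw":0},{"tx":0,"ty":0,"tz":0.5,"turn":0,"jaw":0}]'
python3 -m crank '[{"tx":0,"ty":0,"tz":0.3,"turn":0,"jaw":0},{"tx":0,"ty":0,"tz":0.3,"turn":0,"jaw":0}]'
python3 - <<'E'
from h import *
import pickle
o=observe();print(o['tool_pos'],o['contact_force'],o['ft_torque'])
c=camera("wrist"); cv2.imwrite("pics/w20.png",c["img"])
R=Rn.from_rotvec(o["tcp_rot"]).as_matrix();P=cloud(c);L=(P-o["tool_pos"])@R
for v in (240,260,280,300): print(P[v,322].round(1),L[v,322].round(1))
E
```

```text
t: 19.8
tool_pos: [572.8, 199.0, 168.3]
tcp_rot: [-2.901, -1.205, 0.001]
contact_force: [-0.2, -0.3, -3.7]
width: 15.2
t: 20.05
tool_pos: [573.1, 199.1, 167.0]
tcp_rot: [-2.901, -1.205, -0.001]
contact_force: [-4.5, -2.0, 6.4]
width: 15.2
[573.10889056 199.07461633 166.9542084 ] [-4.53913004 -1.97324116  6.44459906] [-0.70937998  0.90357155 -0.00183105]
[589.7 216.6 232.6] [ 24.2  -0.6 -65.6]
[584.8 211.7 233.2] [ 17.2  -0.6 -66.2]
[579.6 206.4 233.3] [  9.8  -0.6 -66.3]
[574.6 201.5 234.5] [  2.8  -0.6 -67.6]
```

```bash
python3 -m crank '[{"tx":-0.1,"ty":0,"tz":0,"turn":-5,"jaw":0},{"tx":-0.1,"ty":-0.02,"tz":0,"turn":-12,"jaw":0},{"tx":-0.1,"ty":-0.02,"tz":0,"turn":-12,"jaw":0}]'
python3 - <<'E'
from h import *
o=observe();print(o['tool_pos'],o['contact_force'],o['ft_torque'],o["joints"].round(2)); R=Rn.from_rotvec(o["tcp_rot"]).as_matrix();print(np.degrees(np.arctan2(R[1,0],R[0,0])))
c=camera("wrist"); P=cloud(c);
print(P[[240,260,280,300],322].round(1))
E
```

```text
t: 20.48
tool_pos: [572.9, 198.6, 168.1]
tcp_rot: [-2.758, -1.504, -0.004]
contact_force: [-4.4, -2.5, 12.2]
width: 14.8
[572.88151615 198.55893805 168.11216509] [-4.37722026 -2.53237894 12.24643735] [-0.76590988  1.05987144 -0.06216944] [-0.62  0.31  0.26  1.57 -0.08  1.27 -0.92]
57.21410769402949
[[585.7 219.4 234.4]
 [582.  213.7 235.6]
 [577.8 207.3 234.9]
 [573.7 200.8 234.9]]
```

```bash
python3 -m crank '[{"tx":-0.1,"ty":0.03,"tz":0,"turn":10,"jaw":0},{"tx":-0.12,"ty":0.06,"tz":0.1,"turn":20,"jaw":0},{"tx":-0.13,"ty":0.1,"tz":0.2,"turn":30,"jaw":0},{"tx":-0.15,"ty":0.12,"tz":0.3,"turn":40,"jaw":0},{"tx":-0.17,"ty":0.15,"tz":0.4,"turn":50,"jaw":0},{"tx":-0.17,"ty":0.15,"tz":0.4,"turn":50,"jaw":0}]'
cat > st.py <<'E'
from h import *
o=observe();print(o['tool_pos'],o['contact_force'],o['ft_torque'],o["joints"].round(2)); R=Rn.from_rotvec(o["tcp_rot"]).as_matrix();print("tx ang",np.degrees(np.arctan2(R[1,0],R[0,0])))
c=camera("wrist"); P=cloud(c); cv2.imwrite("pics/st%d.png"%(o["t"]*100),c["img"])
L=(P-o["tool_pos"])@R
print("bar top",np.median(P[[240,260,280,300],322][:,2]).round(1), L[[240,260,280,300],322].round(1).tolist(), o["width"])
E
python3 st.py
```

```text
t: 21.28
tool_pos: [573.2, 197.0, 162.8]
tcp_rot: [-3.134, -0.198, -0.003]
contact_force: [0.4, 1.4, 4.2]
width: 14.9
[573.17925981 197.005059   162.77533981] [0.44687297 1.37241942 4.1813822 ] [ 0.31851049 -0.18591549 -0.04345162] [-0.72  0.32  0.38  1.58 -0.12  1.26 -1.76]
tx ang 7.217603526498931
bar top 229.4 [[23.4, -1.0, -64.7], [17.2, -1.0, -67.1], [10.0, -1.0, -67.5], [1.6, -1.0, -66.2]] 14.935579829375511
```

```bash
python3 -m crank '[{"tx":0,"ty":0.03,"tz":0.1,"turn":8,"jaw":0},{"tx":0,"ty":0.05,"tz":0.2,"turn":16,"jaw":0},{"tx":-0.02,"ty":0.07,"tz":0.2,"turn":24,"jaw":0},{"tx":-0.02,"ty":0.07,"tz":0.2,"turn":24,"jaw":0}]'
python3 st.py
```

```text
t: 21.82
tool_pos: [573.5, 195.4, 161.3]
tcp_rot: [-3.107, 0.456, -0.004]
contact_force: [0.6, -0.9, 8.8]
width: 15.1
[573.48482161 195.40319987 161.32382956] [ 0.64855075 -0.94373435  8.79821877] [-0.32222904  0.05961217  0.54907431] [-0.76  0.32  0.45  1.59 -0.14  1.26 -2.16]
tx ang -16.684474356834155
bar top 228.0 [[23.9, -1.0, -66.9], [16.5, -1.0, -66.3], [9.4, -1.0, -67.1], [1.2, -1.0, -66.1]] 15.138875263936926
```

```bash
python3 -m crank '[{"tx":0,"ty":0.02,"tz":0.05,"turn":6,"jaw":0},{"tx":0,"ty":0.03,"tz":0.05,"turn":12,"jaw":0},{"tx":0,"ty":0.03,"tz":0.05,"turn":12,"jaw":0}]'
python3 st.py
```

```text
t: 22.25
tool_pos: [574.1, 194.9, 161.3]
tcp_rot: [-3.044, 0.772, -0.007]
contact_force: [2.7, -3.4, 10.1]
width: 15.3
[574.11377891 194.91535602 161.33927759] [ 2.68285143 -3.38345483 10.09524151] [-0.86291735 -0.45477861  3.04226257] [-0.79  0.33  0.48  1.59 -0.15  1.26 -2.35]
tx ang -28.45460273871256
bar top 228.0 [[23.4, -1.0, -66.1], [16.5, -1.0, -66.8], [8.9, -1.0, -66.4], [1.7, -1.0, -67.3]] 15.297815934837349
```

```bash
ls pics | grep st; python3 -m crank '[{"tx":0,"ty":0.02,"tz":0,"turn":5,"jaw":0},{"tx":0,"ty":0.02,"tz":0,"turn":5,"jaw":0},{"tx":0,"ty":0.02,"tz":0,"turn":5,"jaw":0}]' 100; python3 st.py; ls -t pics | head -1
```

```text
st2127.png
st2182.png
st2225.png
wrist0.png
t: 22.68
tool_pos: [574.1, 194.7, 161.3]
tcp_rot: [-3.01, 0.899, -0.007]
contact_force: [3.0, -4.6, 10.9]
width: 15.0
[574.05946116 194.72421374 161.30873827] [ 3.02033554 -4.57686075 10.92358157] [-1.01315157 -0.58084095  4.34393367] [-0.8   0.33  0.49  1.59 -0.16  1.26 -2.43]
tx ang -33.26461119321515
bar top 227.8 [[23.3, -1.0, -66.0], [16.0, -1.0, -65.9], [9.4, -1.0, -67.6], [1.3, -1.0, -66.8]] 14.994862533599074
st2267.png
```

View pics/st2267.png

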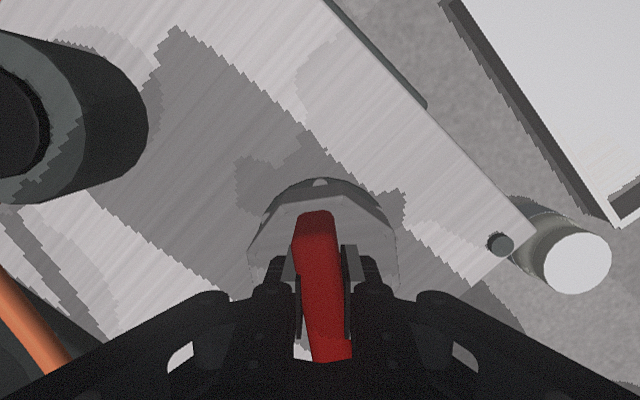

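View pics/st2182.png

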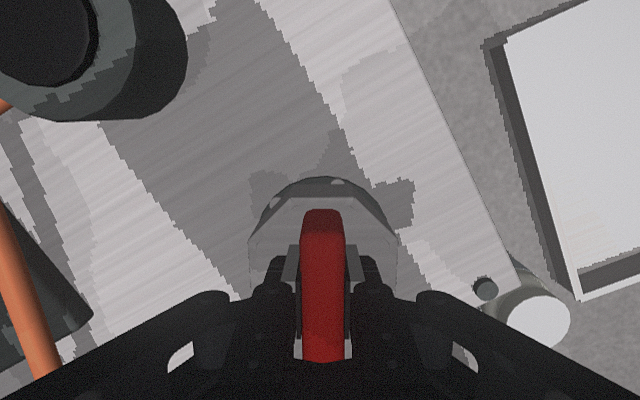

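```bash
python3 -m crank '[{"tx":0,"ty":0,"tz":0,"turn":0,"jaw":45},{"tx":0,"ty":0,"tz":0,"turn":0,"jaw":45},{"tx":0,"ty":0,"tz":0,"turn":0,"jaw":45},{"tx":0,"ty":0,"tz":-3,"turn":0,"jaw":45},{"tx":0,"ty":0,"tz":-7,"turn":0,"jaw":45},{"tx":0,"ty":0,"tz":-7,"turn":-10,"jaw":45},{"tx":0,"ty":0,"tz":-7,"turn":-20,"jaw":45},{"tx":0,"ty":0,"tz":-7,"turn":-30,"jaw":45},{"tx":0,"ty":0,"tz":-7,"turn":-40,"jaw":45},{"tx":0,"ty":0,"tz":-7,"turn":-50,"jaw":45}]'
python3 -m crank '[{"tx":0,"ty":0,"tz":0,"turn":-10,"jaw":45},{"tx":0,"ty":0,"tz":0,"turn":-20,"jaw":45},{"tx":0,"ty":0,"tz":0,"turn":-30,"jaw":45},{"tx":0,"ty":0,"tz":0,"turn":-40,"jaw":45},{"tx":0,"ty":0,"tz":0,"turn":-50,"jaw":45},{"tx":0,"ty":0,"tz":0,"turn":-60,"jaw":45},{"tx":0,"ty":0,"tz":0,"turn":-70,"jaw":45},{"tx":0,"ty":0,"tz":0,"turn":-80,"jaw":45},{"tx":0,"ty":0,"tz":0,"turn":-90,"jaw":45},{"tx":0,"ty":0,"tz":0,"turn":-100,"jaw":45}]'
python3 -m crank '[{"tx":0,"ty":0,"tz":0,"turn":-10,"jaw":45},{"tx":0,"ty":0,"tz":0,"turn":-20,"jaw":45},{"tx":0,"ty":0,"tz":0,"turn":-30,"jaw":45},{"tx":0,"ty":0,"tz":0,"turn":-35,"jaw":45},{"tx":0,"ty":0,"tz":0,"turn":-35,"jaw":45}]'
python3 - <<'E'
from h import *
import pickle
c=camera("wrist"); cv2.imwrite("pics/w23.png",c["img"]);pickle.dump(c,open("w23.pkl","wb"))
o=observe();R=Rn.from_rotvec(o["tcp_rot"]).as_matrix();print(o["tool_pos"],o["joints"].round(2),"tx",np.degrees(np.arctan2(R[1,0],R[0,0])))
h=cv2.cvtColor(c["img"],cv2.COLOR_BGR2HSV); m=(cv2.inRange(h,(172,120,50),(180,255,255))|cv2.inRange(h,(0,120,50),(4,255,255)))
cn=max(cv2.findContours(m,0,1)[0],key=cv2.contourArea)[:,0]
r=cv2.minAreaRect(cn); print(r); b=cv2.boxPoints(r)
for p in b: q=plane(c,*p,228); print(p.round(),(R.T@(q-o["tool_pos"])).round(1))
q=plane(c,*r[0],228);print((R.T@(q-o["tool_pos"])).round(1))
E
```

```text
t: 23.98
tool_pos: [572.0, 194.5, 228.8]
tcp_rot: [3.109, 0.45, -0.002]
contact_force: [-1.6, -0.9, -0.3]
width: 38.4
t: 25.22
tool_pos: [572.0, 194.5, 228.8]
tcp_rot: [-1.653, -2.671, 0.001]
contact_force: [0.1, 0.5, 0.5]
width: 38.3
t: 25.85
tool_pos: [572.1, 194.5, 228.9]
tcp_rot: [-0.784, -3.042, 0.001]
contact_force: [-1.1, 0.1, -0.2]
width: 38.4
[572.12480404 194.53884606 228.96716093] [-0.49  0.27  0.11  1.48 -0.03  1.4   0.68] tx 151.01660655306077
((324.4007873535156, 224.91244506835938), (108.03919219970703, 34.49519348144531), 86.42366790771484)
[304. 172.] [35.3 -8.8  1. ]
[338. 170.] [36.4  8.7  1. ]
[345. 278.] [-23.8  13.2   0.9]
[311. 280.] [-25.2  -5.8   1. ]
[7.  1.8 1. ]
```

View pics/w23.png

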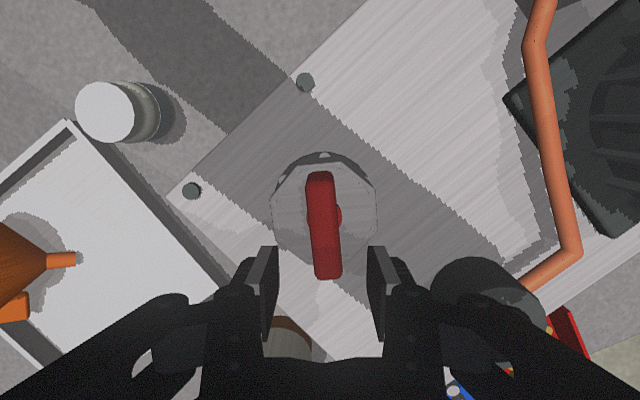

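```bash
python3 -m crank '[{"tx":0.35,"ty":0.14,"tz":0,"turn":-3.5,"jaw":45},{"tx":0.35,"ty":0.14,"tz":4,"turn":-3.5,"jaw":45},{"tx":0.35,"ty":0.14,"tz":6.7,"turn":-3.5,"jaw":45},{"tx":0.35,"ty":0.14,"tz":6.7,"turn":-3.5,"jaw":45},{"tx":0.35,"ty":0.14,"tz":6.7,"turn":-3.5,"jaw":0},{"tx":0.35,"ty":0.14,"tz":6.7,"turn":-3.5,"jaw":0},{"tx":0.35,"ty":0.14,"tz":6.7,"turn":-3.5,"jaw":0},{"tx":0.35,"ty":0.14,"tz":6.7,"turn":-3.5,"jaw":0}]' 120
python3 st.py
python3 -m crank '[{"tx":0,"ty":0,"tz":0,"turn":4,"jaw":0},{"tx":0,"ty":0,"tz":0,"turn":8,"jaw":0},{"tx":0,"ty":0,"tz":0,"turn":8,"jaw":0},{"tx":0,"ty":0,"tz":0,"turn":8,"jaw":0}]' 120
python3 st.py;ls -t pics | head -1
```

```text
t: 26.9
tool_pos: [569.4, 196.7, 162.8]
tcp_rot: [-0.69, -3.064, 0.003]
contact_force: [-3.9, -3.9, 3.9]
width: 14.5
[569.43490035 196.71980391 162.78451119] [-3.91375427 -3.86522113  3.92563239] [-0.84455989  0.85836707  0.96956642] [-0.48  0.3   0.09  1.58 -0.03  1.27  0.74]
tx ang 154.6244715740822
bar top 228.5 [[23.9, 0.7, -65.8], [16.4, 0.7, -65.4], [9.0, 0.7, -65.6], [1.7, 0.7, -66.4]] 14.508367849897938
t: 27.45
tool_pos: [569.5, 196.7, 162.9]
tcp_rot: [0.893, 3.011, -0.005]
contact_force: [-3.5, -7.6, 4.9]
width: 14.2
[569.52761108 196.7324207  162.94325413] [-3.54689204 -7.61355263  4.93288033] [-1.47020993  0.73905743  4.67858955] [-0.5   0.3   0.11  1.58 -0.03  1.27  0.61]
tx ang 146.9549981743496
bar top 227.8 [[23.8, 0.7, -65.4], [16.3, 0.7, -64.8], [8.7, 0.7, -64.8], [1.0, 0.7, -65.0]] 14.218747199774295
st2745.png
```

```bash
python3 -m crank '[{"tx":0,"ty":0,"tz":0,"turn":4,"jaw":0},{"tx":0,"ty":0,"tz":0,"turn":8,"jaw":0},{"tx":0,"ty":0,"tz":0,"turn":8,"jaw":0}]' 120
python3 st.py;ls -t pics | head -1
python3 - <<'E'
import cv2,glob
f=sorted(glob.glob('pics/st2[67]*.png')); print(f)
ims=[cv2.imread(x)[150:400,220:430] for x in [f[-3],f[-2],f[-1]]]
cv2.imwrite('pics/cmp.png',cv2.hconcat(ims))
E
```

```text
t: 27.88
tool_pos: [569.6, 196.9, 162.9]
tcp_rot: [1.097, 2.942, -0.006]
contact_force: [-1.4, -9.0, 3.5]
width: 14.2
[569.61848802 196.87328541 162.90324797] [-1.39672702 -8.97001067  3.48610697] [-1.7114346   0.39897447  6.62282075] [-0.52  0.3   0.13  1.58 -0.04  1.26  0.47]
tx ang 139.10718582450443
bar top 228.1 [[23.8, 0.6, -65.1], [16.1, 0.6, -64.2], [9.1, 0.6, -65.3], [1.5, 0.6, -65.6]] 14.21422864614246
st2787.png
['pics/st2690.png', 'pics/st2745.png', 'pics/st2787.png']
```

View pics/cmp.png

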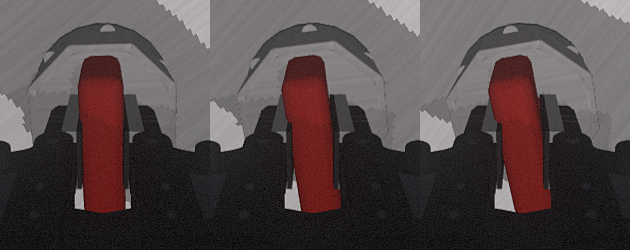

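```bash
cat > ba.py <<'E'
from h import *
c=camera("wrist");P=cloud(c);h=cv2.cvtColor(c["img"],cv2.COLOR_BGR2HSV)
m=(cv2.inRange(h,(172,120,40),(180,255,255))|cv2.inRange(h,(0,120,40),(4,255,255)))>0
m[:200]=0; Q=P[m]; Q=Q[abs(Q[:,2]-228)<4][:,:2]
d=Q-Q.mean(0); w,V=np.linalg.eigh(np.cov(d.T)); a=np.degrees(np.arctan2(V[1,1],V[0,1]))%180
# centre-line by bins
o=observe();R=Rn.from_rotvec(o["tcp_rot"]).as_matrix();t=np.degrees(np.arctan2(R[1,0],R[0,0]))
L=(np.c_[Q,np.full(len(Q),228)]-o["tool_pos"])@R
xs=[];ys=[]
for x in np.arange(-8,26,2.):
    k=abs(L[:,0]-x)<1
    if k.sum()>8: xs.append(x); ys.append((L[k,1].min()+L[k,1].max())/2)
s=np.polyfit(xs,ys,1); print("tool tx",t%180,"bar rel tool",np.degrees(np.arctan(s[0])),"bar world",(t-np.degrees(np.arctan(s[0])))%180,"pca",a, "tz torque",o["ft_torque"][2])
E
python3 ba.py
```

```text
tool tx 139.12151251585118 bar rel tool -8.65688917931167 bar world 147.77840169516284 pca 147.79628381920426 tz torque 6.394129161348936
```

```bash
python3 -m crank '[{"tx":0,"ty":0,"tz":0,"turn":0,"jaw":40},{"tx":0,"ty":0,"tz":0,"turn":0,"jaw":40},{"tx":0,"ty":0,"tz":0,"turn":-8.7,"jaw":40},{"tx":0,"ty":0,"tz":0,"turn":-8.7,"jaw":40},{"tx":0,"ty":0,"tz":0,"turn":-8.7,"jaw":0},{"tx":0,"ty":0,"tz":0,"turn":-8.7,"jaw":0},{"tx":0,"ty":0,"tz":0,"turn":-8.7,"jaw":0}]' 120
python3 ba.py
python3 -m crank '[{"tx":0,"ty":0,"tz":0,"turn":4,"jaw":0},{"tx":0,"ty":0,"tz":0,"turn":8,"jaw":0},{"tx":0,"ty":0,"tz":0,"turn":12,"jaw":0},{"tx":0,"ty":0,"tz":0,"turn":12,"jaw":0},{"tx":0,"ty":0,"tz":0,"turn":12,"jaw":0}]' 120
python3 ba.py; python3 st.py
```

```text
t: 28.85
tool_pos: [569.4, 197.0, 162.8]
tcp_rot: [-0.886, -3.014, 0.002]
contact_force: [-4.5, -4.2, 4.9]
width: 14.5
tool tx 147.2454122753282 bar rel tool -2.388266327322686 bar world 149.6336786026509 pca 149.8067706623018 tz torque 1.3020545472093197
t: 29.52
tool_pos: [569.6, 197.0, 163.1]
tcp_rot: [1.181, 2.909, -0.006]
contact_force: [-2.5, -8.7, 7.1]
width: 14.8
tool tx 135.79072647498072 bar rel tool -10.58367895123018 bar world 146.3744054262109 pca 146.2418731303286 tz torque 7.435904485144139
[569.57805094 196.94907893 163.09416277] [ -3.21692051 -10.22021791   7.4899875 ] [-1.95866762  0.68057221  7.43590449] [-0.52  0.3   0.14  1.58 -0.04  1.26  0.42]
tx ang 135.79072647498072
bar top 227.9 [[24.1, 0.6, -65.7], [16.3, 0.6, -64.5], [8.9, 0.6, -64.8], [1.1, 0.6, -64.8]] 14.857197984306412
```

```bash
python3 -m crank '[{"tx":0,"ty":0,"tz":0,"turn":0,"jaw":50},{"tx":0,"ty":0,"tz":0,"turn":0,"jaw":50},{"tx":0,"ty":0,"tz":0,"turn":0,"jaw":50},{"tx":0,"ty":0,"tz":-4,"turn":0,"jaw":50},{"tx":0,"ty":0,"tz":-9,"turn":0,"jaw":50},{"tx":0,"ty":0,"tz":-14,"turn":0,"jaw":50},{"tx":0,"ty":0,"tz":-14,"turn":0,"jaw":50}]'
python3 - <<'E'
from h import *
c=camera("wrist"); cv2.imwrite("pics/w30.png",c["img"]);P=cloud(c)
h=cv2.cvtColor(c["img"],cv2.COLOR_BGR2HSV); m=(cv2.inRange(h,(172,120,40),(180,255,255))|cv2.inRange(h,(0,120,40),(4,255,255)))>0
m[:,:250]=0;m[:,400:]=0
Q=P[m]; print(np.percentile(Q,[2,50,98],axis=0).round(1)); T=Q[Q[:,2]>222]; print("bar ctr",T.mean(0).round(1)); d=T[:,:2]-T[:,:2].mean(0); w,V=np.linalg.eigh(np.cov(d.T)); print("ang",np.degrees(np.arctan2(V[1,1],V[0,1]))%180)
A=np.c_[d,np.ones(len(d))]; print("top plane slope",np.linalg.lstsq(A,T[:,2],rcond=None)[0])
s=camera("scene"); cv2.imwrite("pics/s30.png",s["img"])
E
```

```text
t: 30.5
tool_pos: [571.7, 198.1, 307.0]
tcp_rot: [1.194, 2.9, 0.009]
contact_force: [1.5, -0.8, -1.0]
width: 42.8
[[545.3  33.8   8.2]
 [571.3 198.  227.4]
 [831.  214.9 229.1]]
bar ctr [569.4 198.3 227.7]
ang 149.53908336713624
top plane slope [7.50149891e-02 2.78485024e-01 2.27743294e+02]
```

View pics/w30.png

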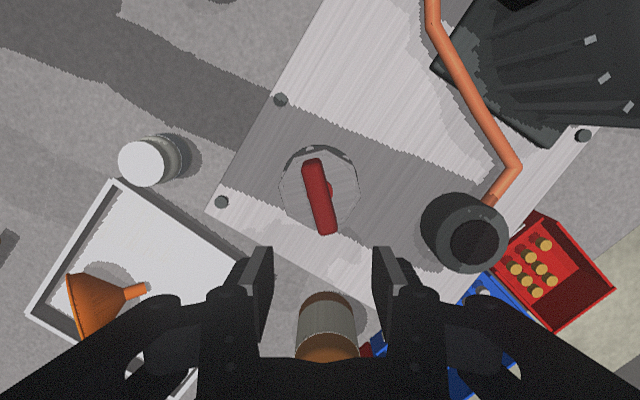

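View pics/s30.png

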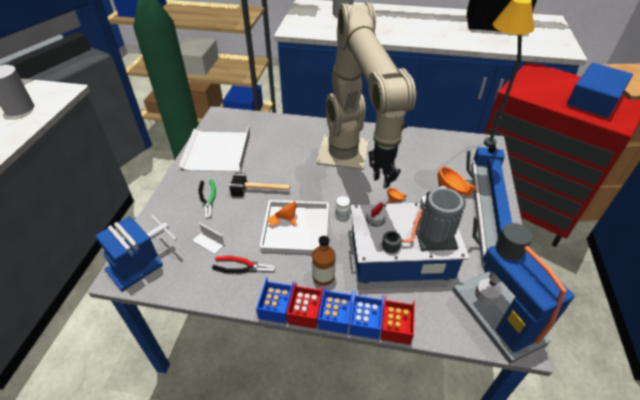

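```bash
python3 -c "
from h import *
o=observe();print(o['t'],o['contact_force']);print(order.sign_off())"
```

```text
30.6 [-0.11893324  0.43718754 -0.48570223]
the job is handed in; nothing more can be done
None
```

The funnel is lying on its side in the drip tray and the filler cap is fully home on the neck. I handed the job in at about 30.6 s with the gripper open and touching nothing; no verdict came back.

- **Funnel:** My first grasp closed on air, because the fingertips really sit about 38 mm above the reported TCP. I corrected for that, lifted the funnel out and let it tip over inside the tray.
- **Standing the cap up:** The moves cannot tilt the gripper, so I pinched the bar lightly and rolled the cap upright against the tray's outer wall. I then stood it on the bench and gripped it again from above.
- **Closing the neck:** The lugs landed over the gaps and dropped at once, leaving `cap_mid` about 13 mm above the neck. I turned the cap back only 12° as a check, without feeling for the stops. I then turned it forward to the stop, with one half-turn regrasp and one small regrasp.

**Last checks:**
- `cap_mid` is about 7 mm above the neck, which is the home height.
- The bar rested at the same angle, 149.5°, after each of the last two tightenings, the second reaching about 7.4 N m. During tightening it slipped 9–10° in the pads, so its home position is judged from height, torque and resting angle.
- In the final pictures the bystanders look where they were, and no wrist reading I took was above about 30 N.

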